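Between two runs of the clay bar press

TASK

Between two runs of the clay press, collect every clay bar from the press's catch tray into the grey tote, and stir the drying clay beads in the terracotta bowl with the wooden paddle, in three or more wide rounds from side to side, until the beads have been moved out of their places; all beads stay in the bowl. After stirring, lay the paddle level across the two bricks so that it bridges the gap between them, and leave the cup and the jar alone.

Things in the scene. Friction and masses are not known exactly. Their poses are not given: they have to be found in the camera images.
- tray: fixed shallow aluminium catch tray, 290 (x) by 220 (y) by 18 mm high, walls 5 mm, floor 5 mm thick, at the foot of the chute of a green press that stands to its left (+y; the chute begins about 130 mm to +y of the tray's centre and rises away from it). Origin under the tray's centre; axes along the world's.
- tote: fixed grey open tote, 300 (x) by 220 (y) by 70 mm high, walls and floor 6 mm. Origin at the centre of its underside, x along the 300 mm side
- bowl: fixed round terracotta bowl, 34 mm high, flat inner floor 6 mm above the bench; inner radius 64 mm at the floor and 75 mm at the rim, wall 6 mm. Origin at the centre of its underside; axes along the world's
- brick_a: fixed brick nearer the robot, 50 (its x) by 90 (its y) by 60 mm high; origin at the centre of its underside. The bowl is on one side (left or right) and the bricks on the other
- brick_b: the second fixed brick, same size, farther from the robot, 140 to 160 mm beyond brick_a along brick_a's x: a gap of about 90 to 110 mm lies between them. Origin at the centre of its underside
- paddle: loose wooden stirring paddle 240 mm long, about 80 g, at first lying across the bowl's rim with its blade towards the robot. Origin at mid-length on its underside; its x runs along it, away from the blade, z up. Handle 16 mm wide and 14 mm thick from x = -52 to +120 mm; flat blade 36 mm wide and 8 mm thick from x = -120 to -50 mm; the undersides are flush
- paddle_tip (a point): middle of the blade's free end: x = -120 mm, z = 4 mm in the paddle's frame
- bead1: loose clay bead, a short cylinder 26 mm in diameter and 24 mm high, 22 g, at first standing on the bowl's floor about 44 mm from its centre. Origin at the centre of its underside as it first stands
- bead2: loose clay bead, a short cylinder 26 mm in diameter and 24 mm high, 22 g, at first standing on the bowl's floor about 44 mm from its centre. Origin at the centre of its underside as it first stands
- bead3: loose clay bead, a short cylinder 26 mm in diameter and 24 mm high, 22 g, at first standing on the bowl's floor about 44 mm from its centre. Origin at the centre of its underside as it first stands
- bead4: loose clay bead, a short cylinder 26 mm in diameter and 24 mm high, 22 g, at first standing on the bowl's floor about 44 mm from its centre. Origin at the centre of its underside as it first stands
- bead5: loose clay bead, a short cylinder 26 mm in diameter and 24 mm high, 22 g, at first standing on the bowl's floor about 44 mm from its centre. Origin at the centre of its underside as it first stands
- bead6: loose clay bead, a short cylinder 26 mm in diameter and 24 mm high, 22 g, at first standing on the bowl's floor about 44 mm from its centre. Origin at the centre of its underside as it first stands
- bar1: loose dry clay bar with a hole through its length, 84 mm long (its y), 30 mm wide (its x), 34 mm high, about 130 g, at first lying in the catch tray, long side roughly along the world's y; three to five of the five bars are present. Origin at the centre of its underside
- bar2: loose dry clay bar with a hole through its length, 84 mm long (its y), 30 mm wide (its x), 34 mm high, about 130 g, at first lying in the catch tray, long side roughly along the world's y; three to five of the five bars are present. Origin at the centre of its underside
- bar3: loose dry clay bar with a hole through its length, 84 mm long (its y), 30 mm wide (its x), 34 mm high, about 130 g, at first lying in the catch tray, long side roughly along the world's y; three to five of the five bars are present. Origin at the centre of its underside
- bar4: loose dry clay bar with a hole through its length, 84 mm long (its y), 30 mm wide (its x), 34 mm high, about 130 g, at first lying in the catch tray, long side roughly along the world's y; three to five of the five bars are present. Origin at the centre of its underside
- bar5: loose dry clay bar with a hole through its length, 84 mm long (its y), 30 mm wide (its x), 34 mm high, about 130 g, at first lying in the catch tray, long side roughly along the world's y; three to five of the five bars are present. Origin at the centre of its underside
- cup: bystander: loose white cup, 72 mm wide, 60 mm high, beyond the work; origin at the centre of its underside
- jar: bystander: loose green plastic jar holding brushes, 80 mm wide, 100 mm high (170 mm with brushes), beyond the work; origin at the centre of its underside

How it is judged:
By the outcome, as a careful person would: the job done as asked, in the order asked, and still so for the second after the job is handed in, with the robot touching nothing.
Of bar1, bar2, bar3, bar4, bar5 only 3 to 5 are there at a start; the rules pass over those that are not, and their reading is None.
At some moment in a run one of bar1, bar2, bar3, bar4, bar5 may be knocked a few centimetres aside while the robot is not near it.
It also fails if it takes over 210 s, if anything falls off the work surface, if the arm or the gripper's body presses on something with over 40 N, if the wrist force passes 120 N, or if a joint passes its speed limit or range.

ROBOT

A 6-joint arm with a two-finger parallel gripper is mounted at the origin on the work surface. World frame = base frame: x ahead of the robot, y to its left, z up, the work surface at z = 0. Lengths are in mm, angles in degrees, forces in N, time in s.
With the tool pointing down it reaches from about 300 to 850 mm from the base axis. Payload 4.2 kg.
Tool frame: the origin (TCP) lies midway between the tips of the shut fingers; the grasp point (between the pads) lies 19 mm behind it; x points along the fingers, y is the direction in which the jaws open and shut, and the axes are right-handed (so a half turn about x gives the same grasp; the last joint's range is limited). The gripper opens to 91 mm and grips with 3 to 60 N. Pads are 32 mm wide; open, the fingers measure 118 mm over their backs; the gripper's body (76 mm by 178 mm) begins 60 mm behind the grasp point.
Start: joints at [68.01, 18.312, 89.639, -0, 72.044, -1.146], TCP at [204.604, 537.383, 213.976] pointing down, gripper open.
Joint ranges: [-177.97, 177.97], [-48.28, 115.42], [12.27, 149.76], [-77.06, 257.06], [2.81, 150.46], [-146.56, 146.56]. Speed limits (degrees/s): [147.25, 147.25, 180, 180, 180, 180].

INTERFACE

Orientations are given as [roll, pitch, yaw] about the fixed x, y, z axes, in that order (R = Rz(yaw) Ry(pitch) Rx(roll)).
In Python, from workcell import * gives the robot as it stands.
- The arm moves only by the shell command python3 -m handwheel 'ROWS' [FORCE]. ROWS is a JSON object of lists of equal length, an entry for each row: "gripper": the closure, from 0 (fully open) to 1 (shut); "offset": the shift along the tool's x, y, z in mm, a list of three; "rot": the turn, a rotation vector about the tool's x, y, z in degrees, a list of three. A call has 1 to 5 rows; each row is the pose to reach, as a shift and turn from the pose commanded when the call began, along the tool's axes at that moment; what a row does not reach only later rows make up. A row lasts 1/12 s, in which the tool goes at most 41.7 mm and 7.16 degrees, less where a joint would pass 70% of its speed; a pose out of reach is approached as far as the arm can. A call with a gripper value outside its range is refused whole. The fingers move at their own pace and stop on an object; FORCE is the grip in N (left out, the last holds). Time passes only in rows, so rows that repeat a pose let the fingers close. It gives the time, the measured TCP pose, the force and the opening at its end, in the units of the state.
- state(): the state, without advancing time (a new reading comes with each control period).
- grab_frame(name): name is "side" or "top"; returns the picture (420x560x3 uint8, red, green, blue); there is no depth.
- camera_params(name): a dict with "fx", "fy", "cx", "cy" (pixels), "k1" (the pictures are not rectified: a ray, as slopes to the right and down, at radius r is drawn at 1 + k1 r^2 times it, then the intrinsics apply), "position" and "attitude" of the camera in the world. Camera axes: x right, y up, looking along -z (the intrinsics and any distortion apply to the point x, -y, -z); pixel columns grow to the right and rows downward; lengths in mm; the calibration is good to about 2 mm. A picture is of the moment at which its call begins. camera_params takes no time and is no camera call.
- job_done(): hands the job in, once; it reports no verdict.
The state is a dict: "time_s": time; "qpos": joint angles; "qvel": joint speeds; "effort": joint torques, N m; "ee_pos": TCP position; "ee_rot": TCP orientation; "force": force on the tool from outside, world axes, zero at the start; "torque": the same for the moment, N m; "gripper_width": finger opening in mm.
Only numpy, scipy, OpenCV 4.12 (cv2) and the standard library are available. Lean on these libraries where they do the work, as an engineer would, in place of code of your own. Each camera call takes 0.05 s, during which the arm holds its last target.

## Working session

There is one attempt and no reset: what is moved stays moved. The work goes in short steps, Python scripts to look and compute and a shell command to move; the robot and the scene stay as the last step left them, time stands still between calls to the robot, and variables do not carry over. Pictures are saved under pics/ and viewed, and the job is handed in when it is done.

```bash
ls; mkdir -p pics; python3 - <<'E'
from workcell import *
import cv2
print(state())
for n in("side","top"):
    print(camera_params(n))
    cv2.imwrite(f"pics/{n}0.png",grab_frame(n)[:,:,::-1])
E
```

```text
pics
{'time_s': 0.0, 'qpos': array([ 6.80117196e+01,  1.83513226e+01,  8.97063268e+01, -2.13722164e-03,
        7.20425300e+01, -1.14553739e+00]), 'qvel': array([ 0.04137392,  0.033604  , -0.02577692,  0.05296991, -0.05811437,
        0.09984387]), 'effort': array([-1.61600005e-03, -4.12451649e+01, -2.31976676e+01,  7.26649957e-02,
        4.55050659e-02, -1.45644926e-04]), 'ee_pos': array([204.40755755, 536.90716552, 213.1240006 ]), 'ee_rot': array([ -89.98355803,   89.89979996, -110.82564035]), 'force': array([-0.48378792,  0.29827166, -0.4009764 ]), 'torque': array([0.05406552, 0.00103687, 0.06009793]), 'gripper_width': 91.22409337315918}
{'fx': 456.2064520311636, 'fy': 456.2064520311636, 'cx': 273.04000295501817, 'cy': 209.2713827717134, 'k1': -0.05392947718654136, 'position': array([494.68855161, 840.21595458, 989.15240426]), 'attitude': array([  41.4683924 ,   -0.21691585, -175.6590208 ])}
{'fx': 418.19445764296967, 'fy': 418.19445764296967, 'cx': 276.8875393366647, 'cy': 207.3924318712177, 'k1': -0.04147048873554192, 'position': array([409.40004737,  30.34376008, 895.54272113]), 'attitude': array([  9.41270961,  -1.41780339, -89.61451494])}
```

View pics/side0.png

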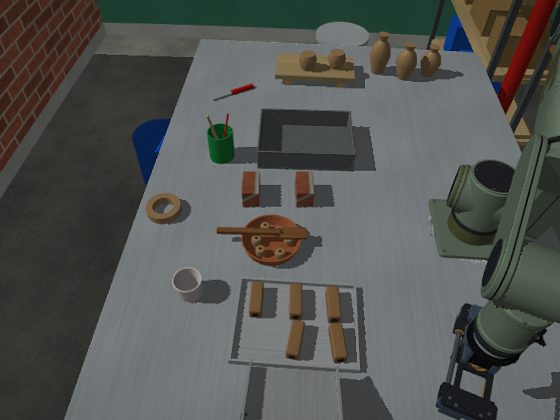

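View pics/top0.png

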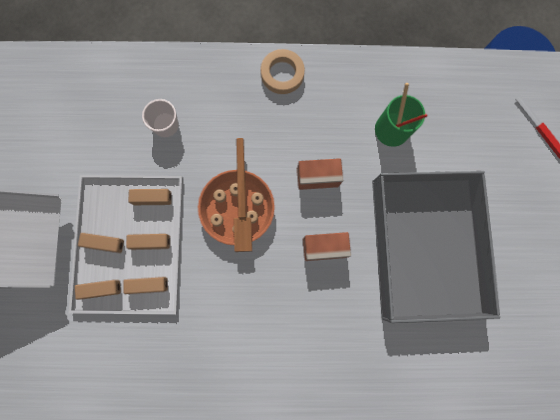

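The views show 5 bars in the tray, the bowl with the paddle lying across it, two bricks, the tote, and the cup and jar. Next I'll measure them.

```bash
cat > h.py <<'E'
from workcell import *
import numpy as np, cv2
from scipy.spatial.transform import Rotation as Ro
def cam(n):
    p=camera_params(n); return p,Ro.from_euler('xyz',p['attitude'],degrees=True).as_matrix()
def px2pt(n,uv,z):
    p,R=cam(n); uv=np.atleast_2d(np.array(uv,float))
    K=np.array([[p['fx'],0,p['cx']],[0,p['fy'],p['cy']],[0,0,1]])
    u=cv2.undistortPoints(uv.reshape(-1,1,2),K,np.array([p['k1'],0,0,0,0])).reshape(-1,2)
    d=np.c_[u[:,0],-u[:,1],-np.ones(len(u))]@R.T
    return p['position']+d*((z-p['position'][2])/d[:,2])[:,None]
def pt2px(n,P):
    p,R=cam(n); c=(np.atleast_2d(P)-p['position'])@R
    s=np.c_[c[:,0]/-c[:,2],-c[:,1]/-c[:,2]]; f=1+p['k1']*(s**2).sum(1)
    return s*f[:,None]*p['fx']+[p['cx'],p['cy']]
def pic(n,f):
    im=grab_frame(n)[:,:,::-1].copy(); cv2.imwrite(f,im); return im
def to(pos=None,R=None):
    """offset and rotvec from present measured pose"""
    s=state(); R0=Ro.from_euler('xyz',s['ee_rot'],degrees=True)
    if pos is not None: print('offset',np.round(R0.inv().apply(np.array(pos)-s['ee_pos']),1))
    if R is not None: print('rot',np.round((R0.inv()*R).as_rotvec(degrees=True),1))
    return s
def down(yaw,tilt=0):
    """tool x down, jaw axis at yaw deg from world x... tilt about jaw axis"""
    c=np.deg2rad(yaw); x=np.array([0,0,-1.]); y=np.array([np.cos(c),np.sin(c),0]); z=np.cross(x,y)
    return Ro.from_matrix(np.c_[x,y,z])*Ro.from_rotvec([0,tilt,0],degrees=True)
E
python3 - <<'E'
from h import *
im=cv2.imread('pics/top0.png'); hsv=cv2.cvtColor(im,cv2.COLOR_BGR2HSV)
for uv in [(150,197),(150,187),(143,287),(241,160),(243,236),(320,165),(320,181),(328,240),(430,240),(382,182)]: print(uv,hsv[uv[1],uv[0]])
s=state(); R=Ro.from_euler('xyz',s['ee_rot'],degrees=True).as_matrix(); print(np.round(R,3))
# tray corners top z=18 ; tote rim z=70
print('tray',px2pt('top',[(81,178),(182,178),(73,314),(179,315)],18).round())
print('tote',px2pt('top',[(376,174),(485,172),(386,322),(496,318)],70).round())
print('bricks',px2pt('top',[(299,161),(341,159),(300,178),(342,175),(304,236),(349,233),(305,249),(350,247)],60).round())
print('bars',px2pt('top',[(150,197),(147,242),(100,243),(144,286),(97,290)],39).round())
E
```

```text
(150, 197) [ 14 105 158]
(150, 187) [  0   1 185]
(143, 287) [ 14 106 157]
(241, 160) [ 12 135 145]
(243, 236) [ 13 134 139]
(320, 165) [  8 129 146]
(320, 181) [ 17  25 162]
(328, 240) [  8 131 146]
(430, 240) [120   2 114]
(382, 182) [100   6 119]
[[-0.001  0.356  0.935]
 [-0.001  0.935 -0.356]
 [-1.    -0.002 -0.   ]]
tray [[614. 431.  18.]
 [617. 214.  18.]
 [330. 425.  18.]
 [330. 208.  18.]]
tote [[ 618. -192.   70.]
 [ 626. -421.   70.]
 [ 324. -202.   70.]
 [ 330. -422.   70.]]
bricks [[ 646.  -34.   60.]
 [ 651. -122.   60.]
 [ 610.  -36.   60.]
 [ 617. -123.   60.]
 [ 490.  -44.   60.]
 [ 497. -135.   60.]
 [ 464.  -46.   60.]
 [ 469. -137.   60.]]
bars [[571. 274.  39.]
 [477. 275.  39.]
 [474. 371.  39.]
 [389. 276.  39.]
 [379. 370.  39.]]
```

```bash
python3 - <<'E'
import cv2
im=cv2.imread('pics/top0.png')
cv2.imwrite('pics/z1.png',cv2.resize(im[160:330,60:280],None,fx=3.5,fy=3.5,interpolation=cv2.INTER_CUBIC))
cv2.imwrite('pics/z2.png',cv2.resize(im[125:275,190:360],None,fx=4,fy=4,interpolation=cv2.INTER_CUBIC))
E
```

```text
(no output)
```

View pics/z1.png

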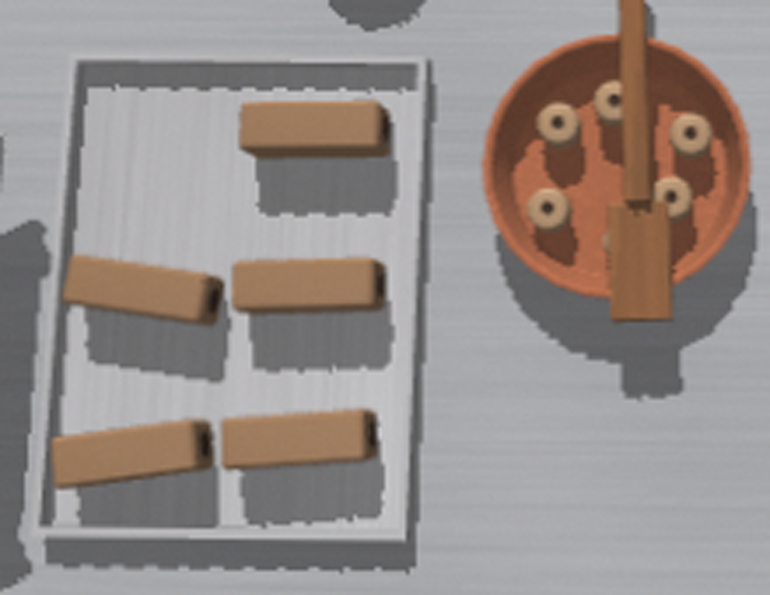

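View pics/z2.png

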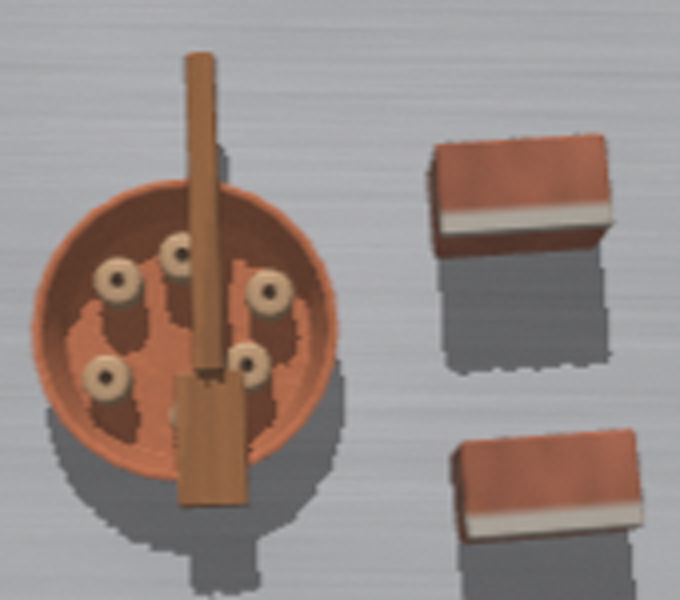

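```bash
cat >> h.py <<'E'
def bars(im,show=True,roi=(40,170,190,325),z=39):
    hsv=cv2.cvtColor(im,cv2.COLOR_BGR2HSV)
    m=cv2.inRange(hsv,(9,70,125),(20,150,255))
    k=np.zeros_like(m);x0,y0,x1,y1=roi;k[y0:y1,x0:x1]=1;m=m*k
    out=[]
    for c in cv2.findContours(m,cv2.RETR_EXTERNAL,cv2.CHAIN_APPROX_NONE)[0]:
        if cv2.contourArea(c)<150: continue
        P=px2pt('top',c.reshape(-1,2),z)[:,:2].astype(np.float32)
        r=cv2.minAreaRect(P); b=cv2.boxPoints(r); e=[b[1]-b[0],b[2]-b[1]]; e=max(e,key=np.linalg.norm); 
        a=np.degrees(np.arctan2(e[1],e[0]))%180
        out.append((np.round(r[0]),np.round(r[1]),round(a,1)))
        if show: print('ctr',np.round(r[0]),'size',np.round(r[1]),'long-axis angle',round(a,1))
    return out
E
python3 - <<'E'
from h import *
im=cv2.imread('pics/top0.png')
bars(im)
print('paddle?');bars(im,roi=(190,130,290,260),z=48)
# zoom2 origin (190,125) x4
f=lambda l:[(190+a/4,125+b/4) for a,b in l]
print('brick b',px2pt('top',f([(436,145),(605,135),(441,233),(611,226)]),60).round(1))
print('brick a',px2pt('top',f([(460,442),(634,430),(466,540),(642,526)]),60).round(1))
print('paddle',px2pt('top',f([(199,53),(209,368),(213,505),(178,505),(248,505)]),48).round(1))
hsv=cv2.cvtColor(im,cv2.COLOR_BGR2HSV)
m=cv2.inRange(hsv,(3,100,90),(11,255,255)); m[:, :190]=0;m[:,290:]=0
c=max(cv2.findContours(m,0,1)[0],key=cv2.contourArea); P=px2pt('top',c.reshape(-1,2),34)[:,:2].astype(np.float32)
print('bowl',cv2.minEnclosingCircle(P), px2pt('top',f([(33,330),(338,330),(188,182),(188,478)]),34).round(1))
print('cup,jar',px2pt('top',[(160,115),(405,115)],60).round())
E
```

```text
ctr [382. 374.] size [27. 82.] long-axis angle 98.3
ctr [391. 276.] size [27. 81.] long-axis angle 94.7
ctr [481. 276.] size [26. 80.] long-axis angle 92.5
ctr [477. 376.] size [81. 26.] long-axis angle 82.3
ctr [575. 278.] size [25. 80.] long-axis angle 90.6
paddle?
ctr [573.  81.] size [156. 208.] long-axis angle 148.4
brick b [[ 645.3  -34.5   60. ]
 [ 652.  -122.4   60. ]
 [ 598.7  -36.9   60. ]
 [ 603.6 -124.6   60. ]]
brick a [[ 491.5  -46.2   60. ]
 [ 498.3 -134.2   60. ]
 [ 442.6  -49.1   60. ]
 [ 450.2 -137.3   60. ]]
paddle [[697.2  89.7  48. ]
 [529.4  81.   48. ]
 [459.7  77.6  48. ]
 [459.5  95.2  48. ]
 [459.8  59.9  48. ]]
bowl ((553.5167846679688, 96.30870056152344), 80.39422607421875) [[550.4 173.8  34. ]
 [552.1  15.   34. ]
 [630.6  94.9  34. ]
 [474.2  91.5  34. ]]
cup,jar [[ 742.  257.   60.]
 [ 751. -261.   60.]]
```

```bash
python3 - <<'E'
from h import *
to([382,374,120],down(8.3)); print(down(8.3).as_matrix().round(3))
E
```

```text
offset [ 93.4 -89.  224. ]
rot [60.9  0.   0.1]
[[ 0.     0.99   0.144]
 [ 0.     0.144 -0.99 ]
 [-1.     0.     0.   ]]
```

```bash
python3 -m handwheel '{"gripper":[0.45,0.45,0.45,0.45,0.45],"offset":[[0,-15,40],[0,-30,80],[0,-45,120],[20,-60,160],[40,-70,180]],"rot":[[7,0,0],[14,0,0],[21,0,0],[28,0,0],[35,0,0]]}' 40; python3 -c "
from h import *
s=to([382,374,90],down(8.3));print(s['gripper_width'])"
```

```text
time_s: 0.52
ee_pos: [350.8, 407.3, 175.3]
ee_rot: [96.8, 89.7, 40.6]
force: [1.5, 0.8, -0.1]
gripper_width: 60.9
offset [85.3  7.  45.1]
rot [25.5 -0.1 -0.3]
60.87196466280718
```

```bash
python3 -m handwheel '{"gripper":[0.45,0.45,0.45,0.45,0.45],"offset":[[20,3,20],[40,7,45],[60,7,45],[80,7,45],[85,7,45]],"rot":[[7,0,0],[14,0,0],[21,0,0],[25.5,0,0],[25.5,0,0]]}'; python3 -c "
from h import *
s=to([382,374,14],down(8.3));im=pic('top','pics/t1.png');bars(im,roi=(40,170,190,325));pic('side','pics/s1.png')"
```

```text
time_s: 0.93
ee_pos: [377.6, 372.5, 85.8]
ee_rot: [-55.8, 89.6, -137.3]
force: [-0.1, -0.2, 0.0]
gripper_width: 50.2
offset [71.8  4.9 -1.1]
rot [0.2 0.2 0.3]
ctr [383. 366.] size [27. 65.] long-axis angle 98.2
ctr [391. 276.] size [27. 81.] long-axis angle 94.7
ctr [481. 276.] size [26. 80.] long-axis angle 92.5
ctr [477. 376.] size [81. 26.] long-axis angle 82.3
ctr [575. 278.] size [25. 80.] long-axis angle 90.6
```

View pics/t1.png

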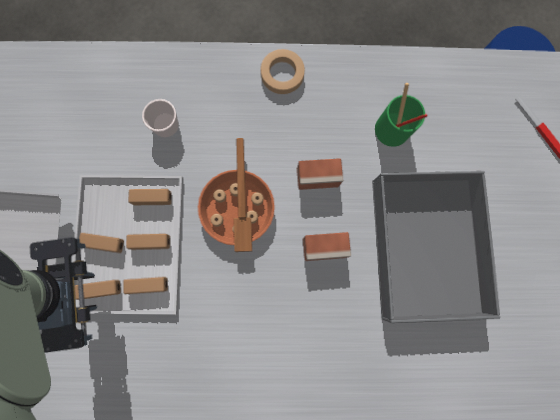

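```bash
python3 -m handwheel '{"gripper":[0.45,0.45,0.45,0.45,0.45],"offset":[[20,4,-1],[40,4,-1],[60,4,-1],[70,4,-1],[71,4,-1]],"rot":[[0,0,0],[0,0,0],[0,0,0],[0,0,0],[0,0,0]]}'; python3 -m handwheel '{"gripper":[0.8,0.8,0.8,0.8,0.8],"offset":[[0,0,0],[0,0,0],[0,0,0],[0,0,0],[0,0,0]],"rot":[[0,0,0],[0,0,0],[0,0,0],[0,0,0],[0,0,0]]}' 40; python3 -m handwheel '{"gripper":[0.8,0.8,0.8,0.8,0.8],"offset":[[-20,0,0],[-50,0,0],[-90,0,0],[-120,0,0],[-140,0,0]],"rot":[[0,0,0],[0,0,0],[0,0,0],[0,0,0],[0,0,0]]}'; python3 -c "
from h import *
to([380,-250,150],down(0))"
```

```text
time_s: 1.45
ee_pos: [382.1, 376.0, 17.1]
ee_rot: [-56.2, 89.9, -137.4]
force: [-0.2, -0.4, 1.0]
gripper_width: 50.1
time_s: 1.87
ee_pos: [383.1, 376.8, 19.2]
ee_rot: [137.4, 89.9, 56.1]
force: [-1.6, -1.6, 6.4]
gripper_width: 29.7
time_s: 2.28
ee_pos: [383.9, 377.0, 161.6]
ee_rot: [122.1, 89.7, 40.8]
force: [0.7, 0.7, -1.5]
gripper_width: 29.7
offset [  9.3 -98.3 619.3]
rot [ 8.7 -0.2 -0.3]
```

```bash
python3 -m handwheel '{"gripper":[0.8,0.8,0.8,0.8,0.8],"offset":[[0,-6,40],[0,-12,80],[0,-20,120],[0,-26,160],[0,-33,200]],"rot":[[2,0,0],[4,0,0],[6,0,0],[8,0,0],[8.7,0,0]]}'; python3 -c "
from h import *
to([390,-258,150],down(0))"
```

```text
time_s: 2.7
ee_pos: [379.8, 171.7, 158.1]
ee_rot: [88.2, 89.9, -1.9]
force: [1.6, -0.3, -1.1]
gripper_width: 30.0
offset [  8.1  10.6 429.7]
rot [-0.1  0.  -0.1]
```

```bash
python3 -m handwheel '{"gripper":[0.8,0.8,0.8,0.8,0.8],"offset":[[0,2,41],[0,4,82],[0,5,124],[0,5,165],[0,5,206]],"rot":[[0,0,0],[0,0,0],[0,0,0],[0,0,0],[0,0,0]]}'; python3 -m handwheel '{"gripper":[0.8,0.8,0.8,0.8,0.8],"offset":[[0,2,41],[0,4,82],[0,5,124],[0,5,165],[0,5,206]],"rot":[[0,0,0],[0,0,0],[0,0,0],[0,0,0],[0,0,0]]}';python3 -m handwheel '{"gripper":[0.8,0.8,0.8,0.8,0.8],"offset":[[0,0,10],[20,0,16],[40,0,16],[40,0,16],[40,0,16]],"rot":[[0,0,0],[0,0,0],[0,0,0],[0,0,0],[0,0,0]]}'; python3 -c "
from h import *
to([390,-258,23],down(0));pic('side','pics/s2.png')"
```

```text
time_s: 3.12
ee_pos: [384.6, -34.5, 158.3]
ee_rot: [76.4, 89.9, -13.6]
force: [1.1, 0.1, -1.1]
gripper_width: 29.8
time_s: 3.53
ee_pos: [389.3, -240.8, 158.1]
ee_rot: [59.4, 90.0, -30.7]
force: [1.2, 0.3, -1.3]
gripper_width: 29.6
time_s: 3.95
ee_pos: [389.1, -253.8, 117.4]
ee_rot: [-127.6, 89.8, 142.4]
force: [-1.6, -0.8, -0.2]
gripper_width: 29.4
offset [94.4  1.1  4.4]
rot [-0.  -0.1  0.1]
```

View pics/s2.png

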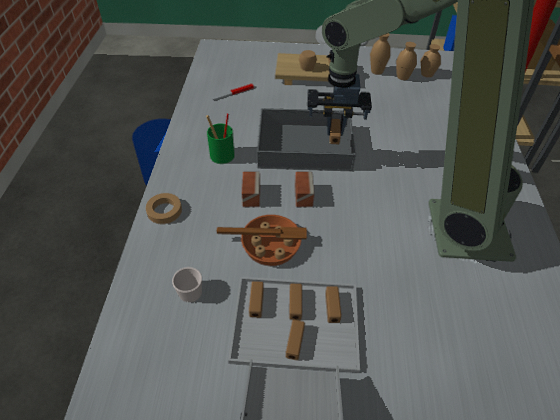

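```bash
python3 -m handwheel '{"gripper":[0.8,0.8,0.8,0.8,0.8],"offset":[[25,0,2],[50,0,4],[75,0,4],[90,0,4],[95,0,4]],"rot":[[0,0,0],[0,0,0],[0,0,0],[0,0,0],[0,0,0]]}'; python3 -m handwheel '{"gripper":[0.7,0.45,0.45,0.45,0.45],"offset":[[0,0,0],[0,0,0],[0,0,0],[-20,0,0],[-50,0,0]],"rot":[[0,0,0],[0,0,0],[0,0,0],[0,0,0],[0,0,0]]}';  python3 -m handwheel '{"gripper":[0.45,0.45,0.45,0.45,0.45],"offset":[[-41,0,0],[-82,0,0],[-82,0,-40],[-82,0,-80],[-82,0,-120]],"rot":[[0,0,0],[0,0,0],[0,0,0],[0,0,0],[0,0,0]]}'; python3 -c "
from h import *
to([391,276,80],down(4.7))
im=pic('top','pics/t2.png');bars(im)"
```

```text
time_s: 4.42
ee_pos: [389.7, -257.7, 22.1]
ee_rot: [-127.6, 89.9, 142.4]
force: [-0.5, -0.2, -1.4]
gripper_width: 30.0
time_s: 4.83
ee_pos: [389.0, -257.7, 72.9]
ee_rot: [-126.6, 89.8, 143.4]
force: [0.4, -0.4, -0.1]
gripper_width: 49.6
time_s: 5.25
ee_pos: [390.8, -137.9, 157.4]
ee_rot: [72.5, 89.7, -17.7]
force: [0.5, 0.8, -0.0]
gripper_width: 50.1
offset [  76.7   -1.6 -414.1]
rot [-4.9  0.1 -0.3]
ctr [391. 276.] size [27. 81.] long-axis angle 94.7
ctr [481. 276.] size [26. 80.] long-axis angle 92.7
ctr [477. 375.] size [81. 27.] long-axis angle 82.3
ctr [575. 278.] size [25. 80.] long-axis angle 90.6
```

View pics/t2.png

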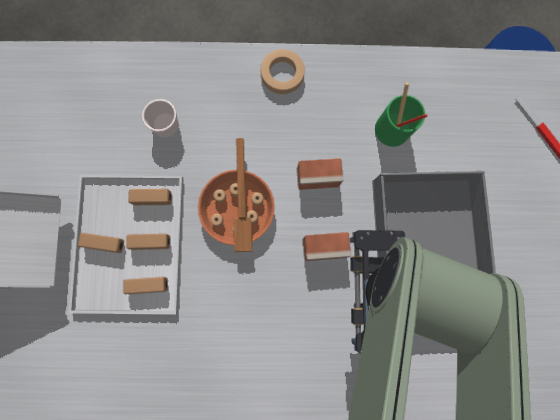

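```bash
python3 -m handwheel '{"gripper":[0.45,0.45,0.45,0.45,0.45],"offset":[[0,0,-41],[0,0,-82],[0,0,-124],[0,0,-165],[0,0,-206]],"rot":[[0,0,0],[0,0,0],[0,0,0],[0,0,0],[0,0,0]]}'; python3 -m handwheel '{"gripper":[0.45,0.45,0.45,0.45,0.45],"offset":[[0,0,-41],[0,0,-82],[0,0,-124],[0,0,-165],[40,0,-206]],"rot":[[0,0,0],[0,0,0],[0,0,0],[-2,0,0],[-4.8,0,0]]}'; python3 -c "
from h import *
to([391,276,16],down(4.7))
im=pic('top','pics/t3.png');bars(im)"
```

```text
time_s: 5.72
ee_pos: [390.5, 69.3, 156.6]
ee_rot: [98.5, 89.8, 8.4]
force: [1.0, 1.3, -0.2]
gripper_width: 50.5
time_s: 6.13
ee_pos: [394.4, 268.3, 131.5]
ee_rot: [120.0, 89.1, 34.9]
force: [1.5, 0.4, -0.2]
gripper_width: 50.2
offset [115.5  -4.4  -7. ]
rot [ 0.3 -0.5 -0.8]
ctr [392. 262.] size [27. 53.] long-axis angle 94.7
ctr [481. 266.] size [26. 59.] long-axis angle 92.7
ctr [575. 278.] size [25. 80.] long-axis angle 90.6
```

```bash
python3 -m handwheel '{"gripper":[0.45,0.45,0.45,0.45],"offset":[[25,0,0],[50,0,0],[60,0,0],[60,0,0]],"rot":[[0,0,0],[0,0,0],[0,0,0],[0,0,0]]}';python3 -c "
from h import *
to([391,276,16],down(4.7))"
```

```text
time_s: 6.52
ee_pos: [389.2, 261.6, 64.6]
ee_rot: [-61.7, 89.8, -147.0]
force: [-0.1, 0.6, 0.5]
gripper_width: 50.0
offset [ 48.6   3.2 -14.3]
rot [0.1 0.1 0.2]
```

```bash
python3 -m handwheel '{"gripper":[0.45,0.45,0.45,0.45],"offset":[[0,3,-14],[25,3,-14],[45,3,-14],[47,3,-14]],"rot":[[0,0,0],[0,0,0],[0,0,0],[0,0,0]]}';python3 -m handwheel '{"gripper":[0.8,0.8,0.8,0.8,0.8],"offset":[[0,0,0],[0,0,0],[0,0,0],[0,0,0],[0,0,0]],"rot":[[0,0,0],[0,0,0],[0,0,0],[0,0,0],[0,0,0]]}' 40; python3 -m handwheel '{"gripper":[0.8,0.8,0.8,0.8,0.8],"offset":[[-20,0,0],[-50,0,0],[-90,0,0],[-120,0,0],[-140,0,0]],"rot":[[0,0,0],[0,0,0],[0,0,0],[0,0,0],[4.7,0,0]]}'; python3 -c "
from h import *
to([475,-258,150],down(0))"
```

```text
time_s: 6.85
ee_pos: [391.9, 276.9, 18.1]
ee_rot: [-68.1, 89.9, -153.3]
force: [-0.2, 0.5, 0.5]
gripper_width: 50.0
time_s: 7.27
ee_pos: [392.9, 277.2, 20.3]
ee_rot: [127.0, 89.8, 41.7]
force: [-1.2, 0.5, 6.6]
gripper_width: 29.4
time_s: 7.68
ee_pos: [393.4, 277.2, 162.7]
ee_rot: [122.9, 89.7, 32.9]
force: [-0.4, 1.5, -1.6]
gripper_width: 29.8
offset [ 11.3  81.8 535.2]
rot [-0.  -0.2 -0.3]
```

```bash
python3 -m handwheel '{"gripper":[0.8,0.8,0.8,0.8,0.8],"offset":[[0,6,40],[0,12,80],[0,18,121],[0,25,162],[0,31,202]],"rot":[[0,0,0],[0,0,0],[0,0,0],[0,0,0],[0,0,0]]}'; python3 -m handwheel '{"gripper":[0.8,0.8,0.8,0.8,0.8],"offset":[[0,6,40],[0,12,80],[0,18,121],[0,25,162],[0,31,202]],"rot":[[0,0,0],[0,0,0],[0,0,0],[0,0,0],[0,0,0]]}';python3 -m handwheel '{"gripper":[0.8,0.8,0.8,0.8,0.8],"offset":[[0,6,40],[0,12,80],[0,20,120],[0,20,131],[10,20,131]],"rot":[[0,0,0],[0,0,0],[0,0,0],[0,0,0],[0,0,0]]}'; python3 -c "
from h import *
to([475,-258,23],down(0))"
```

```text
time_s: 8.1
ee_pos: [423.3, 72.7, 159.5]
ee_rot: [91.9, 89.9, 2.0]
force: [1.0, 0.2, -1.2]
gripper_width: 29.7
time_s: 8.52
ee_pos: [454.5, -129.8, 159.4]
ee_rot: [73.3, 89.9, -16.7]
force: [0.8, 1.3, -0.7]
gripper_width: 30.0
time_s: 8.93
ee_pos: [476.1, -262.2, 150.3]
ee_rot: [54.0, 89.7, -36.2]
force: [0.4, 0.2, -0.3]
gripper_width: 29.8
offset [127.3  -1.7  -4.6]
rot [-0.2  0.2 -0.3]
```

```bash
python3 -m handwheel '{"gripper":[0.8,0.8,0.8,0.8,0.8],"offset":[[35,0,-2],[70,0,-4],[100,0,-4],[120,0,-4],[126,0,-4]],"rot":[[0,0,0],[0,0,0],[0,0,0],[0,0,0],[0,0,0]]}'; python3 -m handwheel '{"gripper":[0.8,0.45,0.45,0.45,0.45],"offset":[[0,0,0],[0,0,0],[0,0,0],[-20,0,0],[-50,0,0]],"rot":[[0,0,0],[0,0,0],[0,0,0],[0,0,0],[0,0,0]]}';  python3 -m handwheel '{"gripper":[0.45,0.45,0.45,0.45,0.45],"offset":[[-41,0,0],[-82,0,0],[-82,0,-40],[-82,0,-80],[-82,0,-120]],"rot":[[0,0,0],[0,0,0],[0,0,0],[0,0,0],[0,0,0]]}';python3 -m handwheel '{"gripper":[0.45,0.45,0.45,0.45,0.45],"offset":[[0,0,-41],[0,0,-82],[0,0,-124],[0,0,-165],[0,0,-206]],"rot":[[0,0,0],[0,0,0],[0,0,0],[0,0,0],[0,0,0]]}'; python3 -c "
from h import *
to([481,276,80],down(2.6))
im=pic('top','pics/t4.png');bars(im)"
```

```text
time_s: 9.35
ee_pos: [475.4, -254.6, 27.1]
ee_rot: [35.7, 89.8, -54.2]
force: [-13.1, 2.2, 62.5]
gripper_width: 30.1
time_s: 9.77
ee_pos: [472.1, -251.8, 70.5]
ee_rot: [-122.8, 89.5, 147.3]
force: [0.4, 0.2, 0.2]
gripper_width: 49.8
time_s: 10.18
ee_pos: [474.0, -132.4, 155.2]
ee_rot: [116.0, 89.9, 26.0]
force: [0.5, 0.7, 0.9]
gripper_width: 50.2
time_s: 10.6
ee_pos: [472.8, 74.3, 154.4]
ee_rot: [-110.6, 89.9, 159.5]
force: [0.8, -0.7, -0.3]
gripper_width: 50.3
offset [  74.5    8.7 -201.6]
rot [-2.5 -0.   0.1]
ctr [480. 292.] size [26. 47.] long-axis angle 93.6
ctr [477. 375.] size [81. 27.] long-axis angle 82.3
ctr [575. 292.] size [25. 52.] long-axis angle 90.6
```

View pics/t4.png

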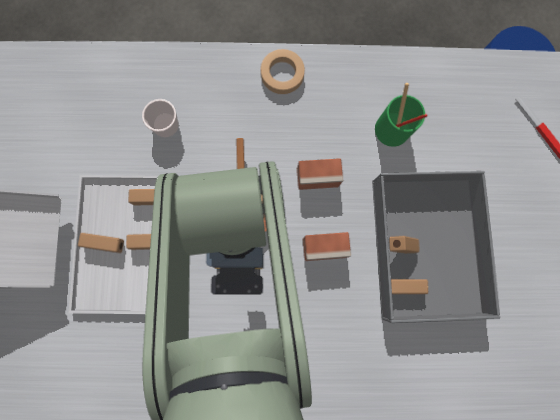

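```bash
python3 -c "
from h import *
im=pic('side','pics/s4.png')
a=im[90:185,245:370]; b=cv2.imread('pics/t4.png')[165:330,365:505]
cv2.imwrite('pics/z4.png',np.hstack([cv2.resize(a,(500,380)),cv2.resize(b,(300,380))]))"
```

```text
(no output)
```

View pics/z4.png

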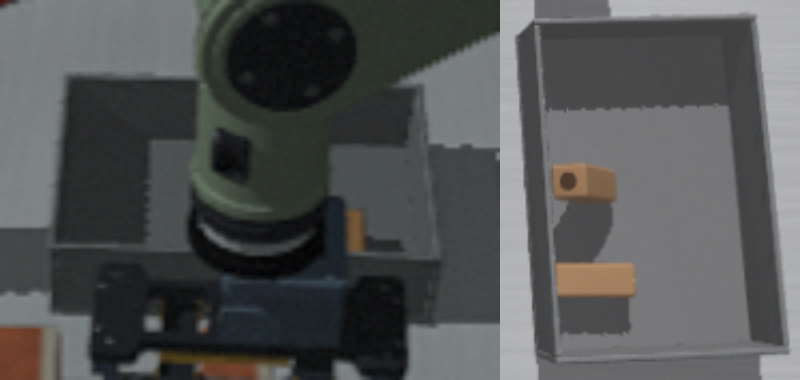

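```bash
python3 -m handwheel '{"gripper":[0.45,0.45,0.45,0.45,0.45],"offset":[[0,2,-41],[0,4,-82],[0,8,-124],[0,8,-165],[0,8,-201]],"rot":[[0,0,0],[0,0,0],[0,0,0],[-1,0,0],[-2.6,0,0]]}'; python3 -m handwheel '{"gripper":[0.45,0.45,0.45,0.45,0.45],"offset":[[20,0,0],[40,0,0],[60,0,0],[75,0,0],[75,0,0]],"rot":[[0,0,0],[0,0,0],[0,0,0],[0,0,0],[0,0,0]]}';python3 -c "
from h import *
to([481,276,16],down(2.6))"
```

```text
time_s: 11.12
ee_pos: [481.2, 274.7, 154.4]
ee_rot: [-94.2, 90.0, 178.6]
force: [0.1, -0.2, 0.0]
gripper_width: 50.1
time_s: 11.53
ee_pos: [479.1, 271.1, 76.3]
ee_rot: [-64.5, 89.5, -151.8]
force: [-0.5, 0.7, 0.4]
gripper_width: 49.9
offset [60.3  2.5 -5. ]
rot [0.1 0.2 0.4]
```

```bash
python3 -c "
from h import *
print(px2pt('top',[(391.6,286.6),(428,286.6)],40))
print(px2pt('top',[(382,240),(390,240)],70),px2pt('top',[(390,240)],6))
bars(cv2.imread('pics/t4.png'),roi=(380,170,500,325),z=40)
im=cv2.imread('pics/t4.png');
"
```

```text
[[ 390.64008623 -224.35422627   40.        ]
 [ 390.72797531 -299.78635107   40.        ]]
[[ 482.79166754 -199.27728392   70.        ]
 [ 482.90758778 -215.43747138   70.        ]] [[ 488.60624209 -234.49160197    6.        ]]
ctr [ 393. -261.] size [26. 75.] long-axis angle 90.0
ctr [ 481. -253.] size [27. 60.] long-axis angle 90.3
```

```bash
python3 -m handwheel '{"gripper":[0.45,0.45,0.45,0.45],"offset":[[20,2,-5],[40,2,-5],[58,2,-5],[60,2,-5]],"rot":[[0,0,0],[0,0,0],[0,0,0],[0,0,0]]}';python3 -m handwheel '{"gripper":[0.8,0.8,0.8,0.8,0.8],"offset":[[0,0,0],[0,0,0],[0,0,0],[0,0,0],[0,0,0]],"rot":[[0,0,0],[0,0,0],[0,0,0],[0,0,0],[0,0,0]]}' 58; python3 -m handwheel '{"gripper":[0.8,0.8,0.8,0.8,0.8],"offset":[[-20,0,0],[-50,0,0],[-90,0,0],[-120,0,0],[-140,0,0]],"rot":[[0,0,0],[0,0,0],[0,0,0],[0,0,0],[2.6,0,0]]}'; python3 -c "
from h import *
to([560,-270,150],down(0));pic('side','pics/s5.png')"
```

```text
time_s: 11.87
ee_pos: [482.0, 276.5, 17.7]
ee_rot: [-64.4, 89.7, -151.7]
force: [-0.7, -0.8, -0.1]
gripper_width: 50.3
time_s: 12.28
ee_pos: [484.3, 278.0, 21.2]
ee_rot: [121.3, 89.9, 34.0]
force: [-1.6, -1.0, 4.3]
gripper_width: 29.5
time_s: 12.7
ee_pos: [485.3, 278.4, 163.8]
ee_rot: [118.0, 89.7, 28.0]
force: [0.9, 0.6, -1.2]
gripper_width: 29.4
offset [ 12.6  74.5 548.4]
rot [ 0.  -0.2 -0.3]
```

View pics/s5.png

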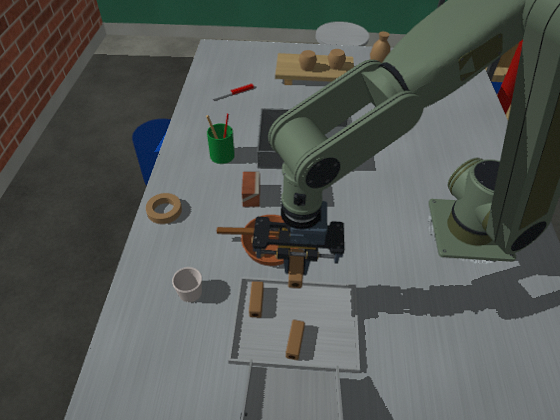

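```bash
python3 -m handwheel '{"gripper":[0.8,0.8,0.8,0.8,0.8],"offset":[[0,2,15],[0,7,45],[0,12,80],[0,18,120],[0,24,160]],"rot":[[0,0,0],[0,0,0],[0,0,0],[0,0,0],[0,0,0]]}'; python3 -m handwheel '{"gripper":[0.8,0.8,0.8,0.8,0.8],"offset":[[0,6,40],[0,12,80],[0,18,120],[0,24,160],[0,30,200]],"rot":[[0,0,0],[0,0,0],[0,0,0],[0,0,0],[0,0,0]]}';python3 -m handwheel '{"gripper":[0.8,0.8,0.8,0.8,0.8],"offset":[[0,6,40],[0,12,80],[0,15,115],[0,18,145],[0,20,165]],"rot":[[0,0,0],[0,0,0],[0,0,0],[0,0,0],[0,0,0]]}';python3 -m handwheel '{"gripper":[0.8,0.8,0.8],"offset":[[10,0,15],[20,0,22],[20,0,22]],"rot":[[0,0,0],[0,0,0],[0,0,0]]}'; python3 -c "
from h import *
to([560,-270,24],down(0));pic('side','pics/s6.png');pic('top','pics/t6.png')"
```

```text
time_s: 13.17
ee_pos: [507.8, 116.4, 159.4]
ee_rot: [28.7, 90.0, -61.2]
force: [0.1, -0.2, -1.7]
gripper_width: 29.6
time_s: 13.58
ee_pos: [537.9, -84.3, 159.4]
ee_rot: [-146.0, 90.0, 124.0]
force: [0.7, -0.6, -2.0]
gripper_width: 29.6
time_s: 14.0
ee_pos: [558.2, -250.5, 159.0]
ee_rot: [-12.3, 89.9, -102.3]
force: [0.3, -0.4, -1.3]
gripper_width: 29.5
time_s: 14.25
ee_pos: [556.5, -269.2, 136.2]
ee_rot: [-116.9, 89.7, 153.1]
force: [-0.6, 0.1, -1.6]
gripper_width: 29.4
offset [112.2   4.1   1.1]
rot [-0.  -0.2  0.3]
```

View pics/s6.png

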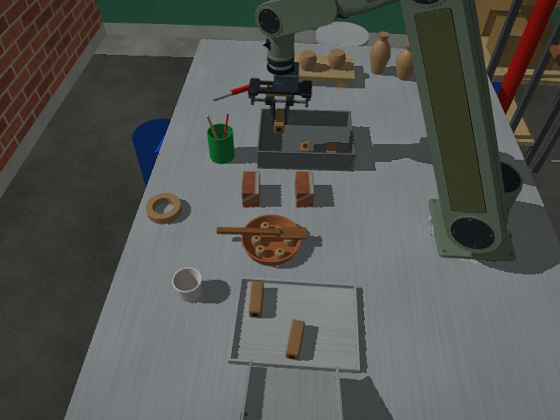

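View pics/t6.png

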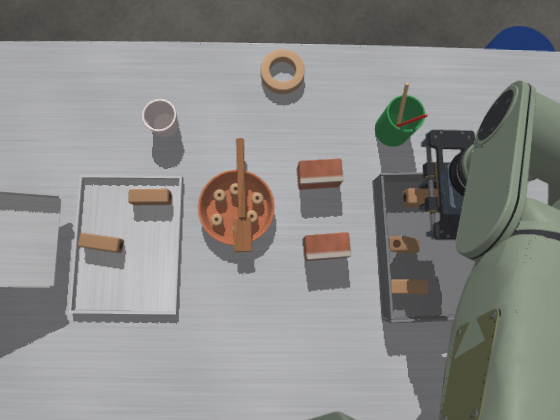

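```bash
python3 -m handwheel '{"gripper":[0.8,0.8,0.8,0.8,0.8],"offset":[[20,0,5],[45,0,10],[70,0,15],[90,0,15],[100,0,15]],"rot":[[0,0,0],[0,0,0],[0,0,0],[0,0,0],[0,0,0]]}';python3 -m handwheel '{"gripper":[0.8,0.8,0.8],"offset":[[4,0,0],[8,0,0],[10,0,0]],"rot":[[0,0,0],[0,0,0],[0,0,0]]}'
```

```text
time_s: 14.77
ee_pos: [557.3, -282.0, 37.5]
ee_rot: [-124.8, 89.7, 145.3]
force: [0.2, 1.3, -1.7]
gripper_width: 29.6
time_s: 15.02
ee_pos: [559.3, -283.9, 30.6]
ee_rot: [68.8, 89.9, -21.1]
force: [-0.0, 0.0, -1.7]
gripper_width: 29.9
```

```bash
python3 -m handwheel '{"gripper":[0.8,0.8,0.8],"offset":[[2,0,0],[4,0,0],[4,0,0]],"rot":[[0,0,0],[0,0,0],[0,0,0]]}';python3 -m handwheel '{"gripper":[0.45,0.45,0.45,0.45,0.45],"offset":[[0,0,0],[0,0,0],[0,0,0],[0,0,0],[-15,0,0]],"rot":[[0,0,0],[0,0,0],[0,0,0],[0,0,0],[0,0,0]]}';python3 -m handwheel '{"gripper":[0.45,0.45,0.45,0.45,0.45],"offset":[[-40,0,0],[-80,0,0],[-120,0,0],[-120,0,-40],[-120,0,-80]],"rot":[[0,0,0],[0,0,0],[0,0,0],[0,0,0],[0,0,0]]}';python3 -m handwheel '{"gripper":[0.45,0.45,0.45,0.45,0.45],"offset":[[0,0,-41],[0,0,-82],[0,0,-124],[0,0,-165],[0,0,-206]],"rot":[[0,0,0],[0,0,0],[0,0,0],[0,0,0],[0,0,0]]}';python3 -c "
from h import *
im=pic('top','pics/t7.png');bars(im);print();bars(im,roi=(380,170,500,325),z=40)
to([575,278,110],down(0.6))"
```

```text
time_s: 15.27
ee_pos: [558.7, -284.3, 26.3]
ee_rot: [68.1, 90.0, -21.8]
force: [0.4, -0.0, -1.7]
gripper_width: 29.6
time_s: 15.68
ee_pos: [556.7, -283.3, 38.6]
ee_rot: [-119.3, 89.7, 150.7]
force: [-0.4, 0.3, 0.1]
gripper_width: 49.7
time_s: 16.1
ee_pos: [560.2, -205.6, 164.3]
ee_rot: [70.0, 89.5, -20.2]
force: [-0.2, 0.9, -0.8]
gripper_width: 50.0
time_s: 16.52
ee_pos: [557.9, 3.7, 161.2]
ee_rot: [97.2, 90.0, 7.2]
force: [0.9, 0.0, -0.0]
gripper_width: 50.1
ctr [477. 375.] size [83. 27.] long-axis angle 82.1
ctr [575. 278.] size [25. 81.] long-axis angle 90.6

ctr [ 423. -278.] size [28. 81.] long-axis angle 92.2
ctr [ 481. -253.] size [27. 60.] long-axis angle 90.3
ctr [ 560. -283.] size [26. 82.] long-axis angle 90.6
offset [  52.9   18.6 -266.7]
rot [-0.3 -0.4 -0. ]
```

View pics/t7.png

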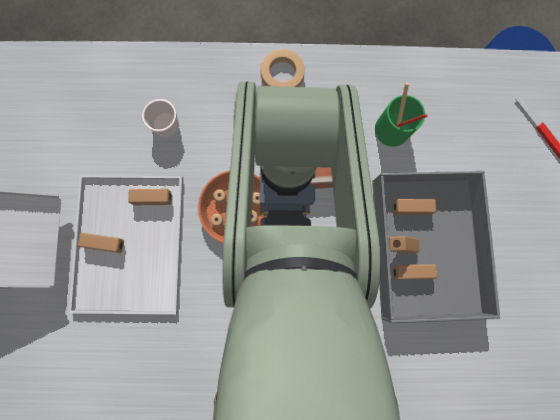

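```bash
python3 -m handwheel '{"gripper":[0.49,0.49,0.49,0.49,0.49],"offset":[[0,3,-41],[0,6,-82],[0,10,-124],[0,14,-165],[0,14,-206]],"rot":[[0,0,0],[0,0,0],[0,0,0],[0,0,0],[0,0,0]]}';python3 -m handwheel '{"gripper":[0.49,0.49,0.49,0.49,0.49],"offset":[[0,0,-40],[20,0,-60],[50,0,-60],[80,0,-60],[80,0,-60]],"rot":[[0,0,0],[0,0,0],[0,0,0],[0,0,0],[0,0,0]]}';python3 -c "
from h import *
to([571,278,15],down(0.6))"
```

```text
time_s: 16.98
ee_pos: [572.5, 209.6, 161.2]
ee_rot: [104.3, 89.9, 14.4]
force: [0.8, 0.4, 0.3]
gripper_width: 46.4
time_s: 17.4
ee_pos: [568.0, 266.5, 75.1]
ee_rot: [-65.6, 89.3, -155.5]
force: [-1.1, -0.7, -1.7]
gripper_width: 46.8
offset [ 60.    3.7 -11.8]
rot [-0.5  0.3  0.6]
```

```bash
python3 -m handwheel '{"gripper":[0.49,0.49,0.49,0.49,0.49],"offset":[[0,3,-11],[20,3,-11],[40,3,-11],[56,2,-11],[58,2,-11]],"rot":[[0,0,0],[0,0,0],[0,0,0],[0,0,0],[0,0,0]]}';python3 -m handwheel '{"gripper":[0.49,0.49],"offset":[[2,0,0],[2,0,0]],"rot":[[0,0,0],[0,0,0]]}'
```

```text
time_s: 17.82
ee_pos: [574.0, 278.9, 22.5]
ee_rot: [-82.8, 89.9, -172.8]
force: [-0.4, -0.3, -1.2]
gripper_width: 46.7
time_s: 17.98
ee_pos: [575.5, 279.5, 22.7]
ee_rot: [117.8, 89.8, 27.9]
force: [0.2, -0.1, -0.2]
gripper_width: 46.5
```

```bash
python3 -m handwheel '{"gripper":[0.49,0.49,0.49],"offset":[[4,-3,0],[8,-3,0],[8,-3,0]],"rot":[[0,0,0],[0,0,0],[0,0,0]]}';python3 -m handwheel '{"gripper":[0.49,0.49],"offset":[[0,0,0],[0,0,0]],"rot":[[0,0,0],[0,0,0]]}'
```

```text
time_s: 18.23
ee_pos: [570.7, 278.8, 12.9]
ee_rot: [-109.6, 90.0, 160.5]
force: [0.2, 0.2, -0.1]
gripper_width: 46.5
time_s: 18.4
ee_pos: [571.1, 278.9, 13.1]
ee_rot: [124.4, 90.0, 34.5]
force: [-0.5, -0.5, -0.4]
gripper_width: 46.7
```

```bash
python3 -m handwheel '{"gripper":[0.8,0.8,0.8,0.8,0.8],"offset":[[0,0,0],[0,0,0],[0,0,0],[0,0,0],[0,0,0]],"rot":[[0,0,0],[0,0,0],[0,0,0],[0,0,0],[0,0,0]]}' 58; python3 -m handwheel '{"gripper":[0.8,0.8,0.8,0.8,0.8],"offset":[[-20,0,0],[-50,0,0],[-90,0,0],[-120,0,0],[-140,0,0]],"rot":[[0,0,0],[0,0,0],[0,0,0],[0,0,0],[0,0,0]]}';python3 -m handwheel '{"gripper":[0.8,0.8,0.8,0.8,0.8],"offset":[[0,-2,15],[0,-5,45],[0,-8,80],[0,-12,120],[0,-16,160]],"rot":[[0,0,0],[0,0,0],[0,0,0],[0,0,0],[0,0,0]]}'; python3 -m handwheel '{"gripper":[0.8,0.8,0.8,0.8,0.8],"offset":[[0,-6,40],[0,-12,80],[0,-18,120],[0,-20,160],[0,-22,200]],"rot":[[0,0,0],[0,0,0],[0,0,0],[0,0,0],[0,0,0]]}'; python3 -c "
from h import *
to([520,-355,140],down(0))"
```

```text
time_s: 18.82
ee_pos: [571.4, 278.9, 13.1]
ee_rot: [110.7, 89.9, 20.7]
force: [0.5, -0.8, -0.1]
gripper_width: 29.6
time_s: 19.23
ee_pos: [571.7, 279.3, 156.4]
ee_rot: [118.8, 89.8, 28.8]
force: [0.4, 1.0, -1.6]
gripper_width: 29.9
time_s: 19.65
ee_pos: [553.1, 116.6, 151.0]
ee_rot: [-74.5, 89.8, -164.4]
force: [0.3, 0.9, -1.6]
gripper_width: 29.9
time_s: 20.07
ee_pos: [530.8, -83.4, 151.3]
ee_rot: [-98.5, 89.8, 171.6]
force: [-0.9, 0.3, -1.4]
gripper_width: 29.8
offset [ 11.2 -11.  271.6]
rot [ 0.1 -0.   0.2]
```

```bash
python3 -m handwheel '{"gripper":[0.8,0.8,0.8,0.8,0.8],"offset":[[0,-2,40],[0,-5,80],[0,-8,120],[0,-11,160],[0,-11,200]],"rot":[[0,0,0],[0,0,0],[0,0,0],[0,0,0],[0,0,0]]}'; python3 -m handwheel '{"gripper":[0.8,0.8,0.8,0.8,0.8],"offset":[[0,0,30],[0,0,55],[10,0,70],[30,0,72],[45,0,72]],"rot":[[0,0,0],[0,0,0],[0,0,0],[0,0,0],[0,0,0]]}'; python3 -m handwheel '{"gripper":[0.8,0.8,0.8,0.8,0.8],"offset":[[25,0,0],[45,0,0],[65,0,0],[75,0,0],[75,0,0]],"rot":[[0,0,0],[0,0,0],[0,0,0],[0,0,0],[0,0,0]]}';python3 -c "
from h import *
to([520,-355,16],down(0))"
```

```text
time_s: 20.48
ee_pos: [519.7, -282.9, 151.0]
ee_rot: [-117.6, 89.8, 152.4]
force: [1.1, 0.1, -1.1]
gripper_width: 29.7
time_s: 20.9
ee_pos: [520.7, -353.7, 104.8]
ee_rot: [-127.2, 89.8, 142.7]
force: [-0.4, 0.9, -1.2]
gripper_width: 29.4
time_s: 21.32
ee_pos: [519.8, -351.2, 28.9]
ee_rot: [-126.3, 89.5, 143.8]
force: [0.0, -0.9, -0.7]
gripper_width: 29.7
offset [12.8  0.3  3.9]
rot [ 0.1 -0.3  0.4]
```

```bash
python3 -m handwheel '{"gripper":[0.8,0.8,0.8,0.8],"offset":[[4,0,2],[8,0,4],[11,0,4],[11,0,4]],"rot":[[0,0,0],[0,0,0],[0,0,0],[0,0,0]]}';python3 -m handwheel '{"gripper":[0.45,0.45,0.45,0.45,0.45],"offset":[[0,0,0],[0,0,0],[0,0,0],[0,0,0],[-15,0,0]],"rot":[[0,0,0],[0,0,0],[0,0,0],[0,0,0],[0,0,0]]}';python3 -m handwheel '{"gripper":[0.45,0.45,0.45,0.45,0.45],"offset":[[-40,0,0],[-80,0,0],[-120,0,0],[-120,0,-40],[-120,0,-80]],"rot":[[0,0,0],[0,0,0],[0,0,0],[0,0,0],[0,0,0]]}';python3 -m handwheel '{"gripper":[0.45,0.45,0.45,0.45,0.45],"offset":[[0,-8,-40],[0,-15,-80],[0,-22,-120],[0,-30,-160],[0,-30,-201]],"rot":[[0,0,0],[0,0,0],[0,0,0],[0,0,0],[0,0,0]]}';python3 -c "
from h import *
im=pic('top','pics/t8.png');bars(im);print();bars(im,roi=(380,170,500,325),z=40)
to([477,375,110],down(-7.8))"
```

```text
time_s: 21.65
ee_pos: [522.6, -357.5, 21.9]
ee_rot: [69.2, 90.0, -20.7]
force: [0.1, 0.2, -1.1]
gripper_width: 29.8
time_s: 22.07
ee_pos: [520.9, -356.1, 34.6]
ee_rot: [-126.5, 89.7, 143.5]
force: [-0.1, -0.0, -0.0]
gripper_width: 50.0
time_s: 22.48
ee_pos: [524.2, -278.8, 160.3]
ee_rot: [62.3, 89.5, -27.9]
force: [0.3, 1.7, -1.2]
gripper_width: 50.3
time_s: 22.9
ee_pos: [490.4, -74.6, 157.2]
ee_rot: [-95.4, 90.0, 174.6]
force: [-0.1, 0.3, 0.5]
gripper_width: 50.2
ctr [477. 376.] size [81. 27.] long-axis angle 82.3

ctr [ 525. -377.] size [25. 38.] long-axis angle 90.4
offset [  49.9  -11.9 -442.5]
rot [ 8.  -0.3  0.1]
```

View pics/t8.png

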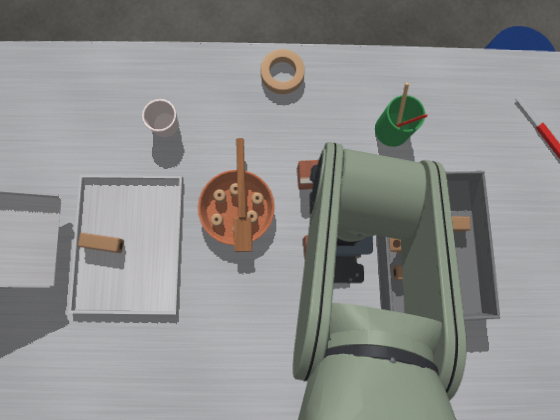

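```bash
python3 -m handwheel '{"gripper":[0.45,0.45,0.45,0.45,0.45],"offset":[[0,-2,-41],[0,-4,-82],[0,-6,-124],[0,-8,-165],[0,-11,-206]],"rot":[[1,0,0],[3,0,0],[5,0,0],[7,0,0],[8,0,0]]}';python3 -c "
from h import *
to([477,375,110],down(-7.8))"
```

```text
time_s: 23.37
ee_pos: [481.0, 131.5, 157.3]
ee_rot: [111.3, 89.9, 13.3]
force: [1.1, 0.0, -0.2]
gripper_width: 50.0
offset [  47.4  -38.1 -240.5]
rot [-0.2 -0.  -0.1]
```

```bash
python3 -m handwheel '{"gripper":[0.45,0.45,0.45,0.45,0.45],"offset":[[0,-6,-40],[0,-12,-80],[0,-18,-120],[0,-25,-160],[0,-32,-200]],"rot":[[0,0,0],[0,0,0],[0,0,0],[0,0,0],[0,0,0]]}';python3 -m handwheel '{"gripper":[0.45,0.45,0.45,0.45,0.45],"offset":[[20,-3,-20],[50,-5,-35],[80,-5,-38],[85,-5,-38],[85,-5,-38]],"rot":[[0,0,0],[0,0,0],[0,0,0],[0,0,0],[0,0,0]]}';python3 -c "
from h import *
to([477,375,13],down(-7.8))"
```

```text
time_s: 23.78
ee_pos: [476.9, 334.2, 157.2]
ee_rot: [121.6, 89.9, 23.7]
force: [1.1, -0.0, 0.3]
gripper_width: 50.2
time_s: 24.2
ee_pos: [476.1, 369.5, 69.9]
ee_rot: [-43.5, 89.7, -141.4]
force: [-0.3, -0.2, 0.7]
gripper_width: 50.1
offset [56.9  0.4 -5.8]
rot [-0.1  0.2  0.2]
```

```bash
python3 -m handwheel '{"gripper":[0.45,0.45,0.45,0.45,0.45],"offset":[[15,0,-5],[35,0,-5],[50,0,-5],[57,0,-5],[57,0,-5]],"rot":[[0,0,0],[0,0,0],[0,0,0],[0,0,0],[0,0,0]]}';python3 -m handwheel '{"gripper":[0.45,0.45],"offset":[[0,0,0],[0,0,0]],"rot":[[0,0,0],[0,0,0]]}'
```

```text
time_s: 24.62
ee_pos: [478.3, 374.8, 15.2]
ee_rot: [-45.7, 90.0, -143.7]
force: [0.1, 0.1, 1.1]
gripper_width: 50.0
time_s: 24.78
ee_pos: [479.2, 375.9, 16.7]
ee_rot: [135.5, 89.8, 37.6]
force: [-0.8, -0.2, -1.0]
gripper_width: 50.4
```

Lower 4 mm more, close, lift and carry.

```bash
python3 -m handwheel '{"gripper":[0.45,0.45],"offset":[[4,-2,0],[4,-2,0]],"rot":[[0,0,0],[0,0,0]]}';python3 -m handwheel '{"gripper":[0.8,0.8,0.8,0.8,0.8],"offset":[[0,0,0],[0,0,0],[0,0,0],[0,0,0],[0,0,0]],"rot":[[0,0,0],[0,0,0],[0,0,0],[0,0,0],[0,0,0]]}' 58; python3 -m handwheel '{"gripper":[0.8,0.8,0.8,0.8,0.8],"offset":[[-20,0,0],[-50,0,0],[-90,0,0],[-120,0,0],[-140,0,0]],"rot":[[0,0,0],[0,0,0],[-2,0,0],[-5,0,0],[-7.8,0,0]]}';python3 -m handwheel '{"gripper":[0.8,0.8,0.8,0.8,0.8],"offset":[[0,0,15],[0,0,45],[0,0,80],[0,0,120],[0,0,160]],"rot":[[0,0,0],[0,0,0],[0,0,0],[0,0,0],[0,0,0]]}'; python3 -m handwheel '{"gripper":[0.8,0.8,0.8,0.8,0.8],"offset":[[0,0,40],[0,0,80],[0,0,120],[0,0,160],[0,0,200]],"rot":[[0,0,0],[0,0,0],[0,0,0],[0,0,0],[0,0,0]]}';python3 -m handwheel '{"gripper":[0.8,0.8,0.8,0.8,0.8],"offset":[[0,0,40],[0,0,80],[0,0,120],[0,0,160],[0,0,200]],"rot":[[0,0,0],[0,0,0],[0,0,0],[0,0,0],[0,0,0]]}'; python3 -c "
from h import *
to([455,-355,140],down(0))"
```

```text
time_s: 24.95
ee_pos: [475.9, 375.8, 11.3]
ee_rot: [146.4, 90.0, 48.4]
force: [-0.5, 0.4, -0.1]
gripper_width: 50.1
time_s: 25.37
ee_pos: [476.1, 375.9, 11.0]
ee_rot: [142.2, 90.0, 44.3]
force: [0.6, -0.0, 1.1]
gripper_width: 29.9
time_s: 25.78
ee_pos: [476.9, 376.5, 154.2]
ee_rot: [128.1, 89.7, 38.1]
force: [0.2, 0.6, -1.2]
gripper_width: 29.6
time_s: 26.2
ee_pos: [473.8, 213.1, 148.8]
ee_rot: [-58.6, 89.8, -148.7]
force: [1.0, -0.3, -1.2]
gripper_width: 29.8
time_s: 26.62
ee_pos: [472.8, 13.2, 149.1]
ee_rot: [-84.2, 89.8, -174.4]
force: [1.0, 0.2, -1.4]
gripper_width: 29.6
time_s: 27.03
ee_pos: [472.2, -186.2, 149.0]
ee_rot: [-109.6, 89.8, 160.2]
force: [1.6, 0.3, -2.1]
gripper_width: 29.8
offset [  8.9 -16.4 168.9]
rot [-0.2 -0.1  0.2]
```

```bash
python3 -m handwheel '{"gripper":[0.8,0.8,0.8,0.8,0.8],"offset":[[0,-4,40],[0,-8,80],[0,-12,120],[0,-14,155],[0,-14,170]],"rot":[[0,0,0],[0,0,0],[0,0,0],[0,0,0],[0,0,0]]}'; python3 -m handwheel '{"gripper":[0.8,0.8,0.8,0.8,0.8],"offset":[[20,0,0],[45,0,0],[70,0,0],[95,0,0],[110,0,0]],"rot":[[0,0,0],[0,0,0],[0,0,0],[0,0,0],[0,0,0]]}';python3 -c "
from h import *
to([458,-357,18],down(0));pic('side','pics/s9.png')"
```

```text
time_s: 27.45
ee_pos: [457.7, -358.3, 148.7]
ee_rot: [-83.3, 89.8, -173.7]
force: [0.6, -0.1, -1.2]
gripper_width: 29.8
time_s: 27.87
ee_pos: [457.1, -352.2, 36.7]
ee_rot: [-128.7, 89.6, 141.1]
force: [-0.6, -0.3, -2.1]
gripper_width: 29.5
offset [18.6  1.   4.9]
rot [-0.2 -0.3  0.3]
```

View pics/s9.png

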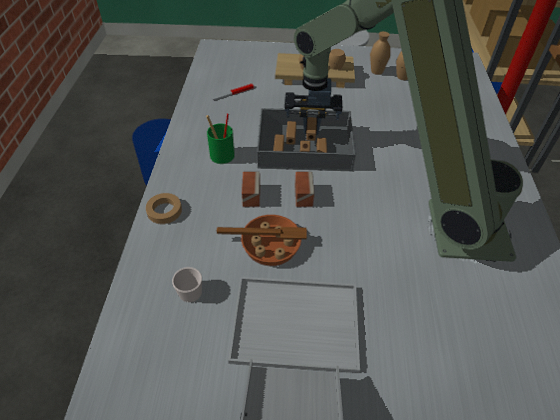

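```bash
python3 -m handwheel '{"gripper":[0.8,0.8,0.8,0.8],"offset":[[5,0,3],[12,0,4],[18,0,4],[18,0,4]],"rot":[[0,0,0],[0,0,0],[0,0,0],[0,0,0]]}';python3 -m handwheel '{"gripper":[0.8,0.8],"offset":[[0,0,0],[0,0,0]],"rot":[[0,0,0],[0,0,0]]}'
```

```text
time_s: 28.25
ee_pos: [459.8, -358.0, 22.2]
ee_rot: [-132.3, 89.9, 137.5]
force: [0.0, -0.4, -1.0]
gripper_width: 29.7
time_s: 28.42
ee_pos: [460.5, -358.4, 23.5]
ee_rot: [55.3, 89.9, -34.8]
force: [0.2, 0.0, -1.0]
gripper_width: 29.7
```

```bash
python3 -m handwheel '{"gripper":[0.8,0.8,0.8,0.8],"offset":[[4,-1,0],[8,-1,0],[8,-1,0],[8,-1,0]],"rot":[[0,0,0],[0,0,0],[0,0,0],[0,0,0]]}';python3 -m handwheel '{"gripper":[0.45,0.45,0.45,0.45,0.45],"offset":[[0,0,0],[0,0,0],[0,0,0],[0,0,0],[-15,0,0]],"rot":[[0,0,0],[0,0,0],[0,0,0],[0,0,0],[0,0,0]]}';python3 -m handwheel '{"gripper":[0.45,0.45,0.45,0.45,0.45],"offset":[[-40,0,0],[-80,0,0],[-120,0,0],[-150,0,-20],[-150,0,-60]],"rot":[[0,0,0],[0,0,0],[0,0,0],[0,0,0],[0,0,0]]}';python3 -m handwheel '{"gripper":[0.45,0.45,0.45,0.45,0.45],"offset":[[0,0,-40],[0,0,-80],[0,0,-120],[0,0,-160],[0,0,-200]],"rot":[[0,0,0],[0,0,0],[0,0,0],[0,0,0],[0,0,0]]}';python3 -m handwheel '{"gripper":[0.45,0.45,0.45,0.45,0.45],"offset":[[0,0,-40],[0,0,-80],[0,0,-120],[0,0,-120],[0,0,-120]],"rot":[[0,0,0],[0,0,0],[0,0,0],[0,0,0],[0,0,0]]}';python3 -c "
from h import *
im=pic('top','pics/t10.png');bars(im,roi=(380,170,500,325),z=40)
s=pic('side','pics/s10.png')
a=s[95:175,250:365]; b=im[165:330,365:505]
cv2.imwrite('pics/z10.png',np.hstack([cv2.resize(a,(450,380),interpolation=2),cv2.resize(b,(320,380),interpolation=2)]))"
```

```text
time_s: 28.75
ee_pos: [459.0, -358.0, 14.5]
ee_rot: [-134.9, 90.0, 135.0]
force: [0.5, 0.4, -1.9]
gripper_width: 29.6
time_s: 29.17
ee_pos: [457.7, -356.9, 27.8]
ee_rot: [-129.7, 89.7, 140.2]
force: [-0.8, 0.3, -0.4]
gripper_width: 50.2
time_s: 29.58
ee_pos: [463.3, -303.1, 187.0]
ee_rot: [52.0, 89.0, -38.3]
force: [1.8, -0.3, 0.8]
gripper_width: 49.9
time_s: 30.0
ee_pos: [459.4, -96.4, 180.2]
ee_rot: [88.7, 89.9, -1.5]
force: [0.8, -0.4, 0.6]
gripper_width: 50.3
time_s: 30.42
ee_pos: [460.0, 23.6, 180.1]
ee_rot: [76.1, 90.0, -13.8]
force: [-0.6, 0.1, -0.4]
gripper_width: 50.1
ctr [ 423. -279.] size [28. 78.] long-axis angle 92.1
ctr [ 461. -356.] size [27. 83.] long-axis angle 90.2
ctr [ 481. -252.] size [27. 58.] long-axis angle 90.3
ctr [ 524. -355.] size [25. 83.] long-axis angle 90.4
ctr [ 560. -283.] size [26. 82.] long-axis angle 90.6
```

View pics/z10.png

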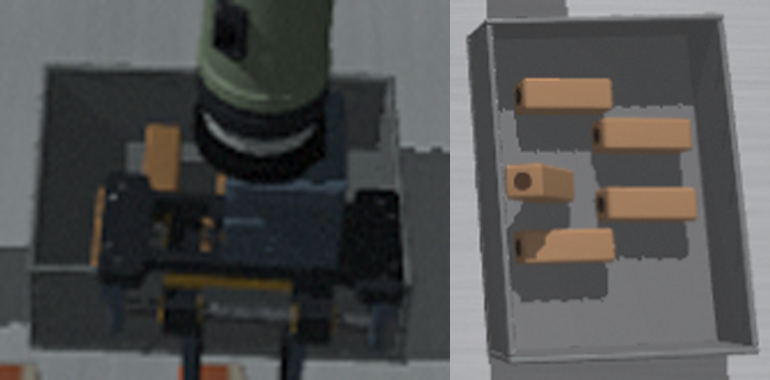

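```bash
python3 -m handwheel '{"gripper":[0.45,0.45,0.45,0.45,0.45],"offset":[[0,4,40],[0,8,80],[0,12,120],[0,16,160],[0,21,200]],"rot":[[0,0,0],[0,0,0],[0,0,0],[0,0,0],[0,0,0]]}';python3 -m handwheel '{"gripper":[0.45,0.45,0.45,0.45,0.45],"offset":[[0,0,40],[20,0,70],[40,0,71],[60,0,71],[60,0,71]],"rot":[[0,0,0],[0,0,0],[0,0,0],[0,0,0],[0,0,0]]}';python3 -c "
from h import *
to([481,-247,33],down(0));im=pic('top','pics/t11.png');s=pic('side','pics/s11.png')
a=s[75:175,250:365]; b=im[165:330,365:505]
cv2.imwrite('pics/z11.png',np.hstack([cv2.resize(a,(450,380),interpolation=2),cv2.resize(b,(320,380),interpolation=2)]))"
```

```text
time_s: 30.93
ee_pos: [479.7, -182.0, 180.0]
ee_rot: [30.5, 90.0, -59.9]
force: [0.2, 0.4, -0.4]
gripper_width: 49.9
time_s: 31.35
ee_pos: [476.8, -250.6, 116.0]
ee_rot: [-117.2, 89.5, 152.4]
force: [-0.5, 0.4, -0.5]
gripper_width: 50.1
offset [83.   4.7 -3.3]
rot [-0.4 -0.2  0.4]
```

View pics/z11.png

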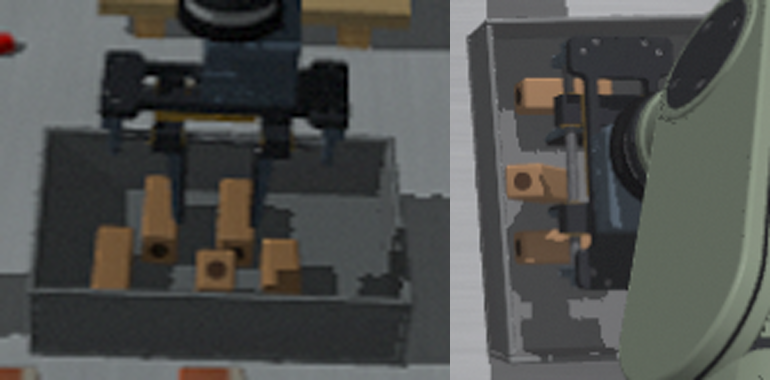

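```bash
python3 -m handwheel '{"gripper":[0.45,0.45,0.45,0.45,0.45],"offset":[[20,2,-3],[40,2,-3],[60,2,-3],[72,2,-3],[76,2,-3]],"rot":[[0,0,0],[0,0,0],[0,0,0],[0,0,0],[0,0,0]]}';python3 -m handwheel '{"gripper":[0.45,0.45],"offset":[[0,0,0],[0,0,0]],"rot":[[0,0,0],[0,0,0]]}'
```

```text
time_s: 31.87
ee_pos: [482.3, -246.3, 43.6]
ee_rot: [-116.8, 90.0, 153.1]
force: [0.2, 1.4, -0.0]
gripper_width: 50.3
time_s: 32.03
ee_pos: [483.5, -246.9, 45.2]
ee_rot: [63.1, 89.8, -27.0]
force: [1.3, 0.0, 0.6]
gripper_width: 50.2
```

```bash
python3 -m handwheel '{"gripper":[0.45,0.45,0.45],"offset":[[6,-2,0],[10,-2,0],[10,-2,0]],"rot":[[0,0,0],[0,0,0],[0,0,0]]}';python3 -m handwheel '{"gripper":[0.8,0.8,0.8,0.8,0.8],"offset":[[0,0,0],[0,0,0],[0,0,0],[0,0,0],[0,0,0]],"rot":[[0,0,0],[0,0,0],[0,0,0],[0,0,0],[0,0,0]]}' 58;python3 -m handwheel '{"gripper":[0.8,0.8,0.8,0.8,0.8],"offset":[[-10,0,0],[-30,0,0],[-60,0,0],[-90,0,0],[-90,0,0]],"rot":[[0,0,0],[0,0,0],[0,0,0],[0,0,0],[0,0,0]]}';python3 -c "
from h import *
im=pic('top','pics/t12.png');s=pic('side','pics/s12.png')
a=s[75:175,250:365]; b=im[165:330,365:505]
cv2.imwrite('pics/z12.png',np.hstack([cv2.resize(a,(450,380),interpolation=2),cv2.resize(b,(320,380),interpolation=2)]))"
```

```text
time_s: 32.28
ee_pos: [480.1, -246.1, 33.6]
ee_rot: [-123.6, 90.0, 146.3]
force: [-0.3, 0.4, 0.1]
gripper_width: 50.1
time_s: 32.7
ee_pos: [480.1, -246.2, 33.9]
ee_rot: [-97.2, 90.0, 172.6]
force: [-1.5, 0.2, 1.2]
gripper_width: 29.6
time_s: 33.12
ee_pos: [484.3, -248.1, 130.2]
ee_rot: [63.8, 89.3, -26.3]
force: [0.4, -0.7, -0.7]
gripper_width: 30.0
```

View pics/z12.png

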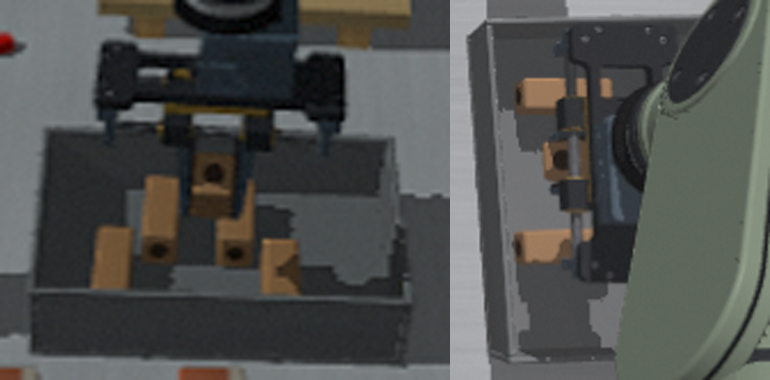

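```bash
python3 -m handwheel '{"gripper":[0.8,0.8,0.8,0.8,0.8],"offset":[[0,-1,4],[0,-3,8],[0,-3,12],[0,-3,16],[0,-3,20]],"rot":[[0,-7,0],[0,-14,0],[0,-21,0],[0,-28,0],[0,-35,0]]}';python3 -m handwheel '{"gripper":[0.8,0.8],"offset":[[0,0,0],[0,0,0]],"rot":[[0,0,0],[0,0,0]]}';python3 -c "
from h import *
im=pic('top','pics/t13.png');s=pic('side','pics/s13.png')
to([481,-275,60]);print(Ro.from_euler('xyz',state()['ee_rot'],degrees=True).as_matrix().round(2))
a=s[75:175,250:365]; b=im[165:330,365:505]
cv2.imwrite('pics/z13.png',np.hstack([cv2.resize(a,(450,380),interpolation=2),cv2.resize(b,(320,380),interpolation=2)]))"
```

```text
time_s: 33.63
ee_pos: [476.8, -265.6, 123.3]
ee_rot: [-0.0, 55.5, -90.2]
force: [-1.0, 0.2, -2.0]
gripper_width: 29.9
time_s: 33.8
ee_pos: [476.2, -264.3, 121.6]
ee_rot: [-0.6, 55.9, -90.6]
force: [1.2, -0.8, -1.0]
gripper_width: 29.7
offset [ 57.4   4.  -28.2]
[[-0.    1.   -0.  ]
 [-0.56 -0.   -0.83]
 [-0.83 -0.    0.56]]
```

View pics/z13.png

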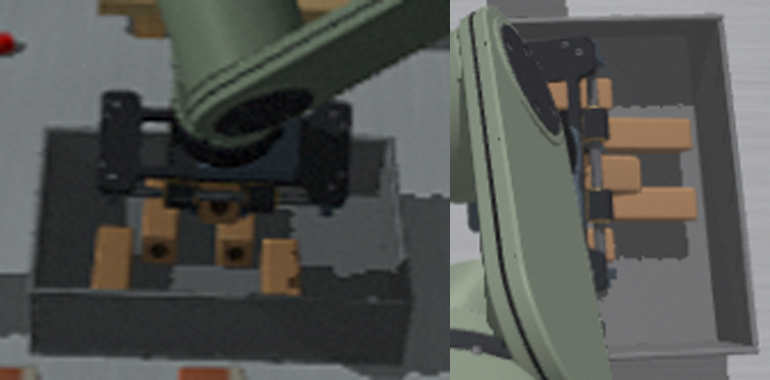

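```bash
python3 -c "
from h import *
print(px2pt('top',[(448,240),(448,240),(430,240)],[90]),px2pt('top',[(448,240)],110))"
```

```text
[[ 481.89427404 -324.97931941   90.        ]
 [ 481.89427404 -324.97931941   90.        ]
 [ 481.66604753 -288.89578047   90.        ]] [[ 480.0943887  -316.15736446  110.        ]]
```

```bash
python3 -m handwheel '{"gripper":[0.8,0.8,0.8,0.8,0.8],"offset":[[11,3,-13],[23,5,-24],[34,5,-32],[46,5,-40],[57,5,-48]],"rot":[[0,0,0],[0,0,0],[0,0,0],[0,0,0],[0,0,0]]}';python3 -m handwheel '{"gripper":[0.8,0.8],"offset":[[0,0,0],[0,0,0]],"rot":[[0,0,0],[0,0,0]]}';python3 -c "
from h import *
im=pic('top','pics/t14.png');s=pic('side','pics/s14.png')
a=s[75:175,250:365]; b=im[165:330,365:505]
cv2.imwrite('pics/z14.png',np.hstack([cv2.resize(a,(450,380),interpolation=2),cv2.resize(b,(320,380),interpolation=2)]))"
```

```text
time_s: 34.32
ee_pos: [482.5, -261.5, 52.3]
ee_rot: [0.0, 55.5, -90.3]
force: [-7.3, 5.2, 35.1]
gripper_width: 29.4
time_s: 34.48
ee_pos: [482.4, -261.3, 51.4]
ee_rot: [-0.0, 55.6, -90.4]
force: [-0.9, -4.7, 3.2]
gripper_width: 29.8
```

View pics/z14.png

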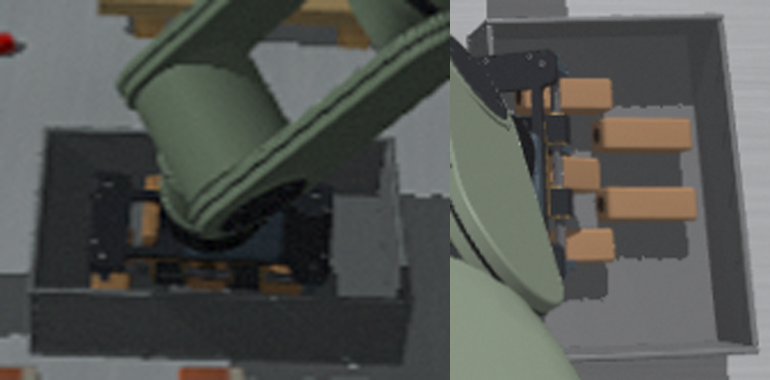

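```bash
python3 -m handwheel '{"gripper":[0.8,0.8,0.8,0.8,0.8],"offset":[[2,0,-1],[4,0,-2],[6,0,-3],[8,0,-4],[10,0,-5]],"rot":[[0,0,0],[0,0,0],[0,0,0],[0,0,0],[0,0,0]]}' 25;python3 -m handwheel '{"gripper":[0.45,0.45,0.45,0.45,0.45],"offset":[[0,0,0],[0,0,0],[0,0,0],[0,0,0],[0,0,0]],"rot":[[0,0,0],[0,0,0],[0,0,0],[0,0,0],[0,0,0]]}';python3 -m handwheel '{"gripper":[0.45,0.45,0.45,0.45,0.45],"offset":[[-30,0,0],[-60,0,0],[-90,0,0],[-120,0,0],[-150,0,0]],"rot":[[0,0,0],[0,0,0],[0,0,0],[0,0,0],[0,0,0]]}';python3 -c "
from h import *
to([560,-120,220],down(90))
im=pic('top','pics/t15.png');s=pic('side','pics/s15.png')
a=s[75:175,250:365]; b=im[165:330,365:505]
cv2.imwrite('pics/z15.png',np.hstack([cv2.resize(a,(450,380),interpolation=2),cv2.resize(b,(320,380),interpolation=2)]))"
```

```text
time_s: 35.0
ee_pos: [483.4, -262.5, 41.4]
ee_rot: [0.3, 55.6, -90.1]
force: [-0.1, -5.7, 2.9]
gripper_width: 30.0
time_s: 35.42
ee_pos: [481.9, -260.0, 38.2]
ee_rot: [-0.1, 55.8, -90.3]
force: [-0.8, 0.7, -0.3]
gripper_width: 49.8
time_s: 35.83
ee_pos: [482.0, -174.5, 163.3]
ee_rot: [-0.2, 55.8, -90.3]
force: [0.8, 0.3, -1.2]
gripper_width: 50.1
offset [-77.8  77.7 -13.3]
rot [-87.2  26.7  26.9]
```

View pics/z15.png

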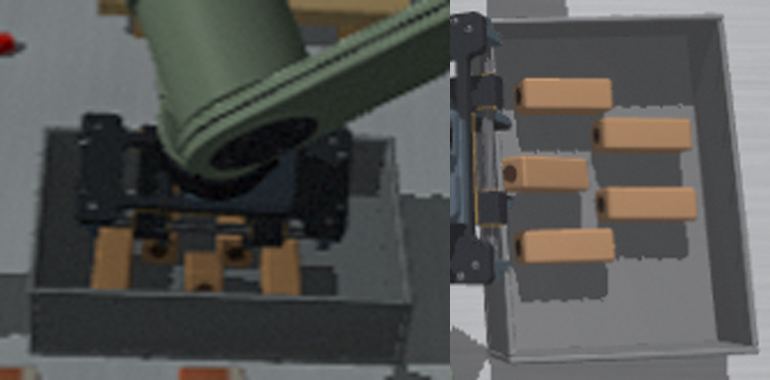

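```bash
python3 -m handwheel '{"gripper":[0.55,0.55,0.55,0.55,0.55],"offset":[[-30,5,10],[-60,10,20],[-80,20,20],[-90,30,10],[-100,40,0]],"rot":[[0,3,0],[0,10,0],[0,17,0],[0,24,0],[0,31,0]]}' 58;python3 -c "
from h import *
print(state()['qpos'].round(1));to([610,40,150],down(92.9))
s=pic('side','pics/s16.png')
cv2.imwrite('pics/z16.png',cv2.resize(s[95:175,250:365],(690,480),interpolation=2))"
```

```text
time_s: 36.35
ee_pos: [524.0, -119.0, 246.9]
ee_rot: [3.8, 87.0, -86.4]
force: [-0.3, -0.7, -0.5]
gripper_width: 41.1
[-12.2  13.4  91.9  -3.   73.9 -11.2]
offset [  88.7   85.3 -164.1]
rot [-93.    2.5   2.3]
```

View pics/z16.png

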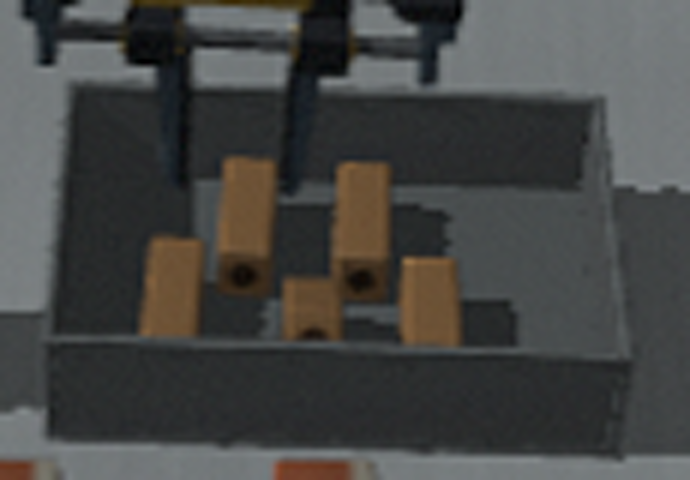

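```bash
python3 -c "
from h import *
im=pic('top','pics/t17.png');bars(im,roi=(380,170,500,325),z=40)
cv2.imwrite('pics/z17.png',cv2.resize(im[165:330,365:505],(510,600),interpolation=2))"
```

```text
ctr [ 423. -277.] size [28. 81.] long-axis angle 92.2
ctr [ 460. -346.] size [27. 64.] long-axis angle 90.3
ctr [ 488. -274.] size [50. 26.] long-axis angle 84.7
ctr [ 524. -348.] size [25. 69.] long-axis angle 90.5
```

View pics/z17.png

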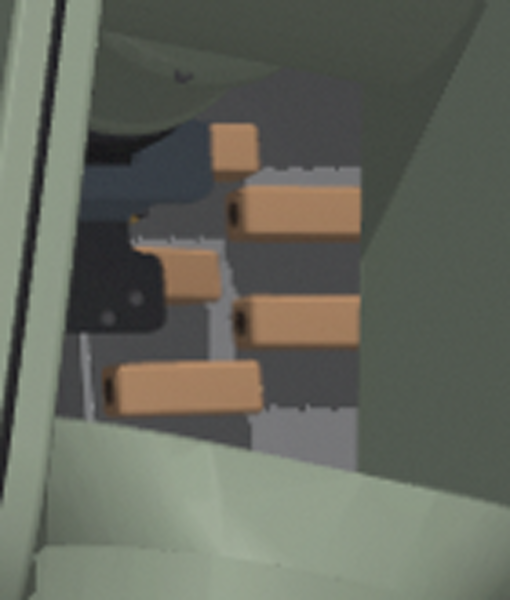

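Check again once the arm is clear. Moving toward the paddle now.

```bash
python3 -m handwheel '{"gripper":[0.55,0.55,0.55,0.55,0.55],"offset":[[0,20,-40],[0,40,-75],[0,55,-110],[0,70,-140],[0,85,-164]],"rot":[[-6,0,0],[-13,1,0],[-20,2,0],[-27,2,0],[-34,2,0]]}';python3 -m handwheel '{"gripper":[0.55,0.55,0.55,0.55,0.55],"offset":[[5,0,0],[10,0,0],[20,0,0],[30,0,0],[30,0,0]],"rot":[[-7,0,0],[-14,0,0],[-21,0,0],[-28,0,0],[-35,0,0]]}';python3 -c "
from h import *
print(state()['qpos'].round(1));to([663,88,120],down(92.9))
im=pic('top','pics/t18.png');bars(im,roi=(380,170,500,325),z=40)"
```

```text
time_s: 36.87
ee_pos: [607.2, 45.9, 233.2]
ee_rot: [-62.7, 88.2, -118.5]
force: [-0.1, -0.3, -0.7]
gripper_width: 40.7
time_s: 37.28
ee_pos: [605.1, 43.1, 201.2]
ee_rot: [-102.7, 88.0, -123.6]
force: [-0.6, -0.5, 0.1]
gripper_width: 41.1
[  3.9  22.3  85.5  -1.6  73.4 -64.8]
offset [78.8 65.2 38.8]
rot [-23.7  -0.8   1.8]
ctr [ 423. -277.] size [28. 82.] long-axis angle 92.2
ctr [ 461. -355.] size [27. 85.] long-axis angle 90.2
ctr [ 488. -259.] size [78. 27.] long-axis angle 88.4
ctr [ 524. -355.] size [25. 83.] long-axis angle 90.4
ctr [ 560. -283.] size [26. 82.] long-axis angle 90.6
```

View pics/t18.png

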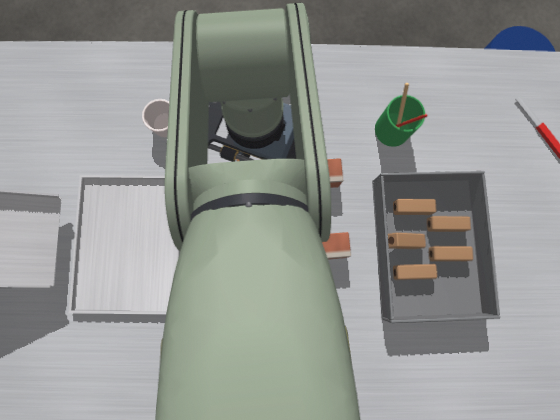

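```bash
python3 -m handwheel '{"gripper":[0.55,0.55,0.55,0.55,0.55],"offset":[[20,16,10],[40,32,20],[60,50,30],[75,65,38],[78,65,39]],"rot":[[-6,0,0],[-12,0,0],[-18,0,1.8],[-23.7,-0.8,1.8],[-23.7,-0.8,1.8]]}';python3 -m handwheel '{"gripper":[0.55,0.55],"offset":[[0,0,0],[0,0,0]],"rot":[[0,0,0],[0,0,0]]}';python3 -c "
from h import *
print(state()['qpos'].round(1));to([663,88,38],down(92.9))
im=pic('top','pics/t19.png');s=pic('side','pics/s19.png')
cv2.imwrite('pics/z19.png',np.hstack([cv2.resize(s[150:280,190:330],(400,370),interpolation=2),cv2.resize(im[120:260,180:300],(320,370),interpolation=2)]))"
```

```text
time_s: 37.75
ee_pos: [665.5, 89.3, 120.7]
ee_rot: [52.6, 89.9, 55.2]
force: [0.2, -0.5, -0.2]
gripper_width: 41.1
time_s: 37.92
ee_pos: [666.0, 87.7, 125.5]
ee_rot: [20.7, 89.6, 23.1]
force: [0.4, 0.1, 0.4]
gripper_width: 40.9
[  6.5  30.2  83.5   0.1  66.  -86. ]
offset [87.5  0.2 -3.5]
rot [-0.5  0.4 -0.1]
```

View pics/z19.png

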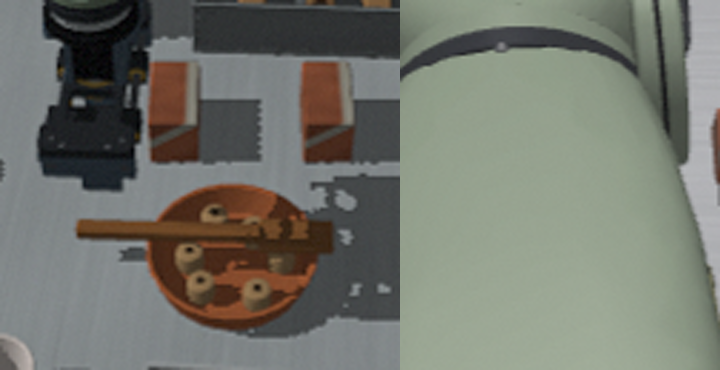

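```bash
python3 -c "
from h import *
f=lambda a,b:(190+a*.35,150+b*130/370)
print(px2pt('side',[f(78,221),f(78,230),f(250,225),f(250,235)],48).round(1), px2pt('side',[f(333,222),f(333,246)],42).round(1))"
```

```text
[[696.9  87.3  48. ]
 [695.2  98.   48. ]
 [537.   79.5  48. ]
 [536.2  91.3  48. ]] [[460.   64.9  42. ]
 [459.2  93.5  42. ]]
```

```bash
python3 -m handwheel '{"gripper":[0.55,0.55,0.55,0.55,0.55],"offset":[[20,1,-2],[40,1,-3],[60,1,-3],[75,1,-3],[82,1,-3]],"rot":[[0,0,0],[0,0,0],[0,0,0],[0,0,0],[0,0,0]]}';python3 -m handwheel '{"gripper":[0.55,0.55],"offset":[[0,0,0],[0,0,0]],"rot":[[0,0,0],[0,0,0]]}'
```

```text
time_s: 38.43
ee_pos: [663.3, 88.5, 42.8]
ee_rot: [29.9, 89.6, 32.3]
force: [0.2, -0.5, -0.6]
gripper_width: 41.1
time_s: 38.6
ee_pos: [664.9, 89.0, 44.8]
ee_rot: [22.9, 89.4, 25.3]
force: [0.9, 0.7, 0.1]
gripper_width: 41.1
```

```bash
python3 -m handwheel '{"gripper":[0.55,0.55,0.55],"offset":[[4,0,-1],[8,0,-1],[8,0,-1]],"rot":[[0,0.5,0],[0,0.5,0],[0,0.5,0]]}';python3 -m handwheel '{"gripper":[0.95,0.95,0.95,0.95,0.95],"offset":[[0,0,0],[0,0,0],[0,0,0],[0,0,0],[0,0,0]],"rot":[[0,0,0],[0,0,0],[0,0,0],[0,0,0],[0,0,0]]}' 60;python3 -m handwheel '{"gripper":[0.95,0.95,0.95,0.95,0.95],"offset":[[-20,0,0],[-40,0,0],[-60,0,0],[-80,0,0],[-100,0,0]],"rot":[[0,0,0],[0,0,0],[0,0,0],[0,0,0],[0,0,0]]}';python3 -c "
from h import *
print(state()['qpos'].round(1));
s=pic('side','pics/s20.png')
cv2.imwrite('pics/z20.png',cv2.resize(s[120:300,150:390],(800,600),interpolation=2))"
```

```text
time_s: 38.85
ee_pos: [663.5, 89.2, 35.7]
ee_rot: [103.9, 89.8, 106.4]
force: [-0.3, -0.1, -0.1]
gripper_width: 41.1
time_s: 39.27
ee_pos: [663.6, 89.2, 35.9]
ee_rot: [101.3, 89.8, 103.8]
force: [-0.2, -0.7, 0.1]
gripper_width: 15.7
time_s: 39.68
ee_pos: [663.4, 88.8, 136.4]
ee_rot: [108.6, 89.8, 111.1]
force: [0.4, 0.2, -1.2]
gripper_width: 15.2
[  6.5  29.7  82.6   0.2  67.7 -86.1]
```

View pics/z20.png

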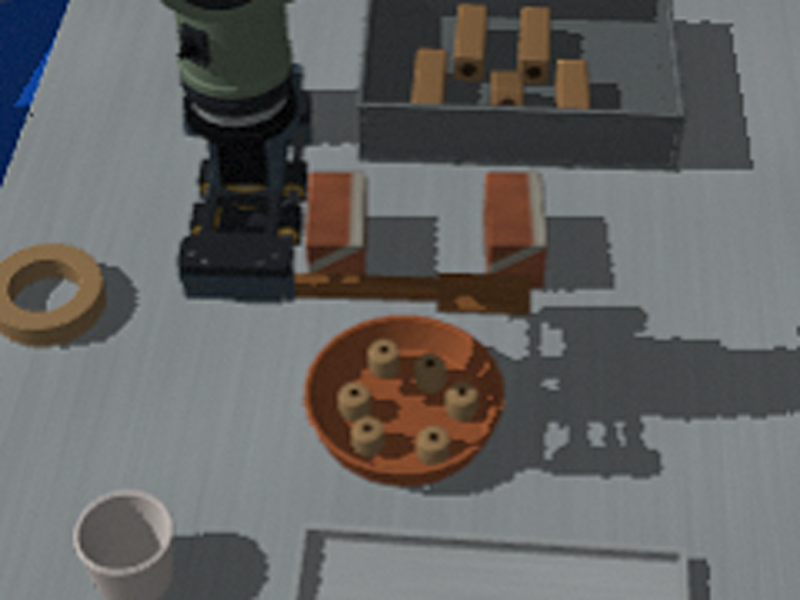

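```bash
python3 -c "
from h import *
f=lambda a,b:(150+a*.3,120+b*.3)
print(px2pt('side',[f(305,392),f(503,392),f(404,317),f(404,485)],34).round(1))
print('beads',px2pt('side',[f(383,345),f(430,360),f(352,388),f(460,390),f(367,425),f(433,437)],30).round(1))
to([552,94,100],down(92.9,-50))"
```

```text
[[630.7 104.7  34. ]
 [473.8  92.3  34. ]
 [558.4  20.1  34. ]
 [545.3 187.3  34. ]]
beads [[573.5  48.2  30. ]
 [534.   60.9  30. ]
 [594.3  94.6  30. ]
 [508.   89.9  30. ]
 [578.8 130.3  30. ]
 [526.5 137.9  30. ]]
offset [  40.5    9.7 -113.9]
rot [ -0.5 -49.6  -0.1]
```

```bash
cat >> h.py <<'E'
def tip():
    s=state();R=Ro.from_euler('xyz',s['ee_rot'],degrees=True)
    t=s['ee_pos']+R.apply([-2,0,-205]); print('tip',t.round(1),'tilt',np.degrees(np.arcsin(-R.as_matrix()[2,2])).round(1),'q',s['qpos'].round(1)); return t
E
python3 -m handwheel '{"gripper":[0.95,0.95,0.95,0.95,0.95],"offset":[[-40,0,0],[-80,0,0],[-110,0,0],[-110,1,0],[-110,2,0]],"rot":[[0,0,0],[0,-3,0],[0,-9,0],[0,-16,0],[0,-23,0]]}';python3 -m handwheel '{"gripper":[0.95,0.95,0.95,0.95,0.95],"offset":[[0,0,0],[0,0,0],[0,0,0],[0,0,0],[0,0,0]],"rot":[[0,-7,0],[0,-14,0],[0,-21,0],[0,-28,0],[0,-31,0]]}';python3 -c "
from h import *
tip()
s=pic('side','pics/s21.png')"
```

```text
time_s: 40.15
ee_pos: [665.6, 90.6, 249.5]
ee_rot: [0.7, 66.3, 3.1]
force: [-0.2, 0.5, -1.8]
gripper_width: 15.4
time_s: 40.57
ee_pos: [665.1, 75.8, 245.7]
ee_rot: [-1.8, 42.9, -0.7]
force: [0.8, -1.6, -0.5]
gripper_width: 15.4
tip [524.1  71.2  97. ] tilt -47.1 q [  9.1   9.  114.4 -36.3  12.2 -49.4]
```

View pics/s21.png

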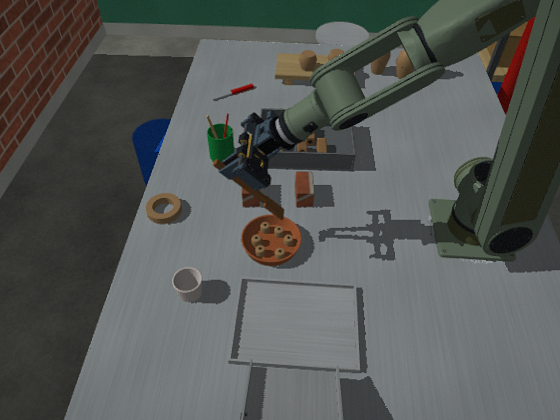

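```bash
python3 -m handwheel '{"gripper":[0.95,0.95,0.95,0.95,0.95],"offset":[[0,0,0],[0,5,0],[0,10,0],[0,14,0],[0,14,0]],"rot":[[0,5,0],[0,12,0],[0,19,0],[0,26,0],[0,33,0]]}';python3 -c "
from h import *
tip();to([663.5,89,150],down(92.6))"
```

```text
time_s: 41.03
ee_pos: [667.6, 92.5, 249.8]
ee_rot: [-3.7, 73.3, -2.8]
force: [1.2, -0.5, -0.9]
gripper_width: 15.2
tip [470.7  88.9 192.9] tilt -16.7 q [  8.5  18.   86.9  -3.8  58.7 -80.9]
offset [ 94.5  -1.6 -32.6]
rot [-1.7 16.7  1.3]
```

```bash
python3 -m handwheel '{"gripper":[0.95,0.95,0.95,0.95,0.95],"offset":[[25,0,-8],[50,-1,-16],[75,-1,-24],[94,-1,-32],[94,-1,-32]],"rot":[[0,6,0],[-1,12,1],[-1.7,16.7,1.3],[-1.7,16.7,1.3],[-1.7,16.7,1.3]]}';python3 -m handwheel '{"gripper":[0.95,0.95],"offset":[[0,0,0],[0,0,0]],"rot":[[0,0,0],[0,0,0]]}';python3 -c "
from h import *
tip();to([663.5,89,60],down(92.6))
s=pic('side','pics/s22.png')
cv2.imwrite('pics/z22.png',cv2.resize(s[120:300,150:390],(800,600),interpolation=2))"
```

```text
time_s: 41.45
ee_pos: [662.8, 87.3, 142.6]
ee_rot: [-162.7, 89.6, -160.2]
force: [-2.3, -0.5, -2.0]
gripper_width: 15.6
time_s: 41.62
ee_pos: [665.5, 87.5, 150.7]
ee_rot: [-27.4, 89.6, -25.0]
force: [-0.4, 0.1, 0.3]
gripper_width: 15.5
tip [460.7  78.9 151.4] tilt -0.4 q [  6.6  29.1  81.6  -0.2  69.  -85.7]
offset [90.6  1.9 -2.5]
rot [-0.2  0.4  0.2]
```

View pics/z22.png

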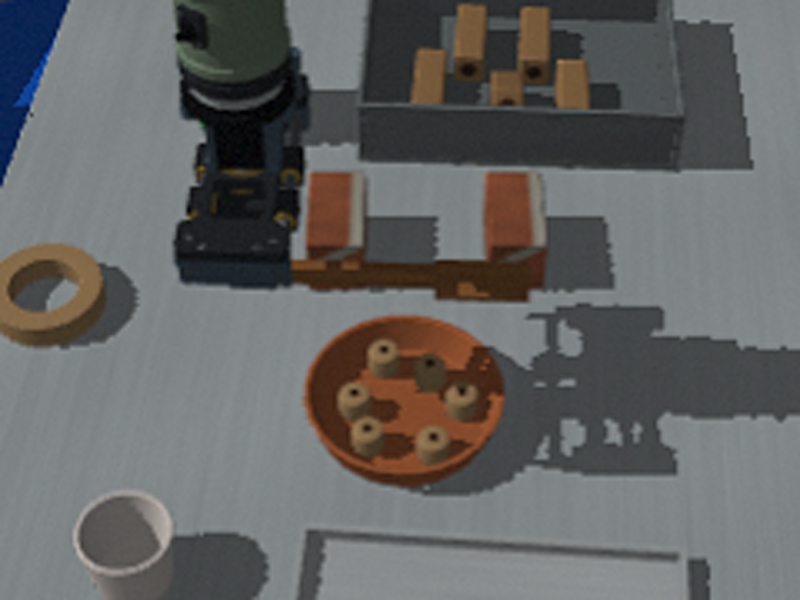

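```bash
python3 -m handwheel '{"gripper":[0.95,0.95,0.95,0.95,0.95],"offset":[[20,1,-2],[40,2,-2],[60,2,-2],[80,2,-2],[90,2,-2]],"rot":[[0,0.4,0],[0,0.4,0],[0,0.4,0],[0,0.4,0],[0,0.4,0]]}';python3 -m handwheel '{"gripper":[0.95,0.95,0.95,0.95],"offset":[[5,0,0],[10,0,0],[15,0,0],[15,0,0]],"rot":[[0,0,0],[0,0,0],[0,0,0],[0,0,0]]}'
```

```text
time_s: 42.08
ee_pos: [662.7, 88.7, 59.2]
ee_rot: [-121.8, 89.7, -119.4]
force: [-0.8, 0.3, -1.0]
gripper_width: 15.4
time_s: 42.42
ee_pos: [663.4, 88.3, 44.5]
ee_rot: [-116.4, 89.7, -114.1]
force: [0.6, -0.0, -1.2]
gripper_width: 15.9
```

```bash
python3 -m handwheel '{"gripper":[0.95,0.95,0.95,0.95,0.95],"offset":[[3,0,0],[5,0,0],[7,0,0],[8,0,0],[8,0,0]],"rot":[[0,0,0],[0,0,0],[0,0,0],[0,0,0],[0,0,0]]}';python3 -m handwheel '{"gripper":[0.55,0.55,0.55,0.55,0.55],"offset":[[0,0,0],[0,0,0],[0,0,0],[0,0,0],[0,0,0]],"rot":[[0,0,0],[0,0,0],[0,0,0],[0,0,0],[0,0,0]]}';python3 -m handwheel '{"gripper":[0.55,0.55,0.55,0.55,0.55],"offset":[[-15,0,0],[-35,0,3],[-55,0,7],[-60,0,13],[-60,0,13]],"rot":[[0,0,0],[0,5,0],[0,12,0],[0,19,0],[0,22,0]]}';python3 -c "
from h import *
tip()
s=pic('side','pics/s23.png')
cv2.imwrite('pics/z23.png',cv2.resize(s[120:300,150:390],(800,600),interpolation=2))"
```

```text
time_s: 42.83
ee_pos: [663.1, 88.2, 36.0]
ee_rot: [-123.3, 89.7, -121.0]
force: [-0.4, 0.4, -0.7]
gripper_width: 15.4
time_s: 43.25
ee_pos: [663.3, 88.3, 36.4]
ee_rot: [-118.5, 89.7, -116.2]
force: [0.7, 0.8, -0.1]
gripper_width: 40.7
time_s: 43.67
ee_pos: [679.1, 89.2, 98.8]
ee_rot: [-179.3, 68.0, -177.0]
force: [-0.3, 0.2, 0.0]
gripper_width: 40.9
tip [490.   81.8 177.6] tilt 22.0 q [  6.   45.2  62.1   1.1  94.8 -86.4]
```

View pics/z23.png

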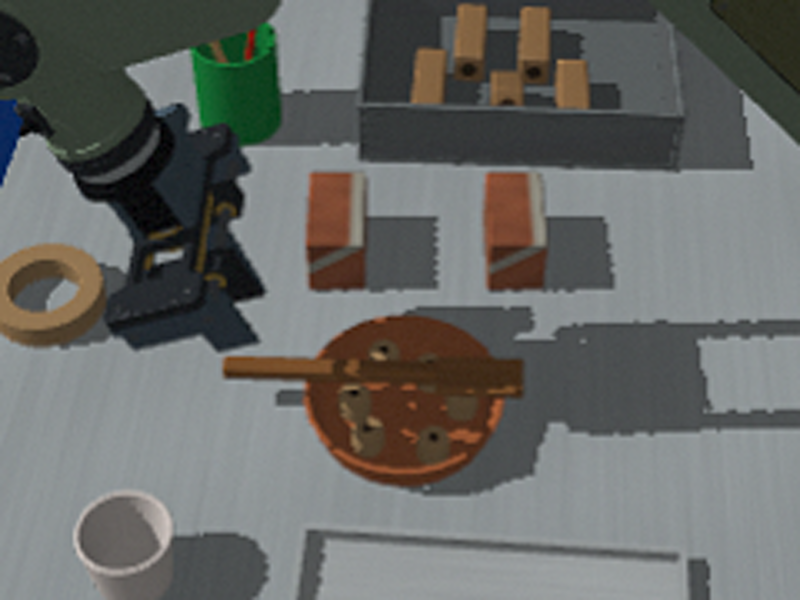

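```bash
python3 -c "
from h import *
to([676,89.3,40],down(92.6,22))"
```

```text
offset [51.8  0.7 17.5]
rot [-0.4 -0.3  0.2]
```

```bash
python3 -m handwheel '{"gripper":[0.55,0.55,0.55,0.55,0.55],"offset":[[12,0,5],[25,0,9],[38,0,13],[48,0,16],[50,0,17]],"rot":[[0,0,0],[0,0,0],[0,0,0],[0,0,0],[0,0,0]]}';python3 -m handwheel '{"gripper":[0.55,0.55],"offset":[[0,0,0],[0,0,0]],"rot":[[0,0,0],[0,0,0]]}';python3 -c "
from h import *
to([676,89.3,38],down(92.6,22))"
```

```text
time_s: 44.13
ee_pos: [670.7, 88.5, 41.1]
ee_rot: [-179.2, 67.6, -176.9]
force: [0.5, 1.4, 0.3]
gripper_width: 41.1
time_s: 44.3
ee_pos: [673.1, 88.7, 44.0]
ee_rot: [-179.3, 67.9, -177.0]
force: [0.8, 0.6, -0.4]
gripper_width: 41.2
offset [4.5 0.5 5. ]
rot [-0.3 -0.1  0.2]
```

```bash
python3 -m handwheel '{"gripper":[0.55,0.55,0.55],"offset":[[3,0,3],[6,0,5],[6,0,5]],"rot":[[0,0,0],[0,0,0],[0,0,0]]}';python3 -m handwheel '{"gripper":[0.95,0.95,0.95,0.95,0.95],"offset":[[0,0,0],[0,0,0],[0,0,0],[0,0,0],[0,0,0]],"rot":[[0,0,0],[0,0,0],[0,0,0],[0,0,0],[0,0,0]]}' 60;python3 -c "
from h import *
s=pic('side','pics/s24.png')
cv2.imwrite('pics/z24.png',cv2.resize(s[120:300,150:390],(800,600),interpolation=2))"
```

```text
time_s: 44.55
ee_pos: [675.7, 88.7, 35.6]
ee_rot: [-179.2, 67.8, -177.0]
force: [0.2, 0.6, -1.1]
gripper_width: 41.3
time_s: 44.97
ee_pos: [675.7, 88.7, 36.1]
ee_rot: [-179.2, 67.8, -177.0]
force: [-0.4, 0.7, 0.4]
gripper_width: 15.8
```

View pics/z24.png

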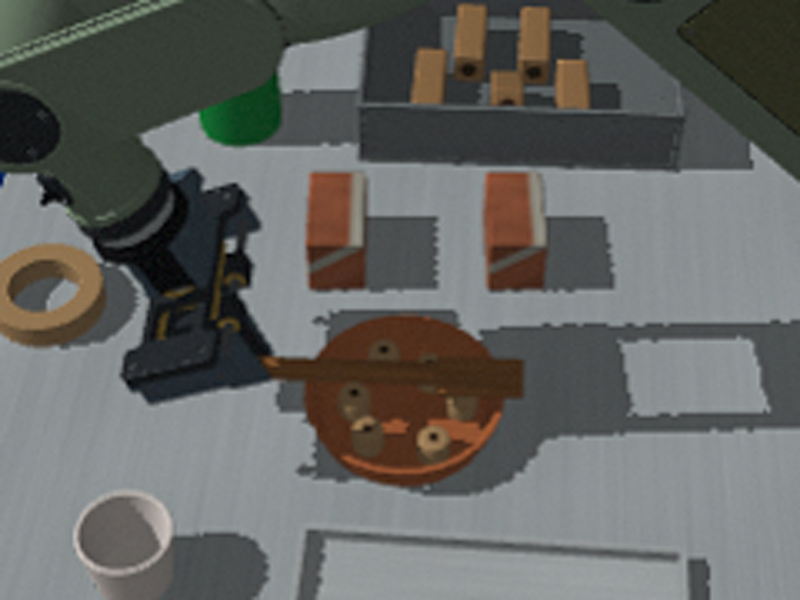

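```bash
cat >> h.py <<'E'
TT=np.array([79.5,0,-201.])
def tip():
    s=state();R=Ro.from_euler('xyz',s['ee_rot'],degrees=True)
    t=s['ee_pos']+R.apply(TT); d=R.apply([.376,0,-.927]); print('tip',t.round(1),'pitch',np.degrees(np.arcsin(-d[2])).round(1),'yaw',np.degrees(np.arctan2(-d[1],-d[0])).round(1),'q',s['qpos'].round(1)); return t
def totip(P,pitch,yaw=2.5):
    R=down(90+yaw,22-pitch); to(np.array(P)-R.apply(TT),R)
E
python3 -c "
from h import *
tip();to([676,89,160]); totip([550,95,120],58)"
```

```text
tip [459.7  79.9  38.3] pitch -0.1 yaw 2.3 q [  6.   47.6  66.4   1.1  88.2 -86.6]
offset [-114.9   -0.3  -46.4]
offset [-243.2   10.4 -109.2]
rot [ -0.1 -58.2   0.3]
```

```bash
python3 -m handwheel '{"gripper":[0.95,0.95,0.95,0.95,0.95],"offset":[[-20,0,-8],[-50,0,-20],[-80,0,-32],[-115,0,-46],[-150,0,-60]],"rot":[[0,0,0],[0,0,0],[0,0,0],[0,-3,0],[0,-9,0]]}';python3 -c "
from h import *
tip(); totip([550,95,120],58)"
```

```text
time_s: 45.43
ee_pos: [678.1, 89.4, 195.8]
ee_rot: [-178.7, 76.8, -176.4]
force: [1.0, 0.3, -0.4]
gripper_width: 15.5
tip [464.4  80.6 164.1] pitch 8.9 yaw 2.4 q [  6.3  36.6  62.8   0.6  93.8 -86.1]
offset [-101.2   10.5  -35.8]
rot [ -0.1 -49.2   0.3]
```

```bash
python3 -m handwheel '{"gripper":[0.95,0.95,0.95,0.95,0.95],"offset":[[-15,2,-7],[-30,4,-14],[-45,6,-21],[-60,8,-26],[-75,8,-30]],"rot":[[0,-7,0],[0,-14,0],[0,-21,0],[0,-28,0],[0,-35,0]]}';python3 -c "
from h import *
tip(); totip([550,95,120],58)"
```

```text
time_s: 45.85
ee_pos: [663.6, 97.8, 279.8]
ee_rot: [-0.6, 67.7, 1.8]
force: [0.4, 0.2, -0.6]
gripper_width: 15.6
tip [507.9  90.7 130. ] pitch 44.4 yaw 2.6 q [  8.7  14.2  89.5  -3.2  54.2 -82.3]
offset [-20.1   2.1  10.7]
rot [ -0.  -13.7   0.3]
```

```bash
python3 -m handwheel '{"gripper":[0.95,0.95,0.95,0.95],"offset":[[-10,1,5],[-20,2,10],[-20,2,10],[-20,2,10]],"rot":[[0,-7,0],[0,-14,0],[0,-14,0],[0,-14,0]]}';python3 -c "
from h import *
tip(); totip([545,95,60],60)
s=pic('side','pics/s25.png')
cv2.imwrite('pics/z25.png',cv2.resize(s[120:300,150:390],(800,600),interpolation=2))"
```

```text
time_s: 46.18
ee_pos: [664.0, 99.5, 299.1]
ee_rot: [-0.5, 54.4, 1.9]
force: [-0.4, 0.1, -1.2]
gripper_width: 15.4
tip [547.1  93.7 117.5] pitch 57.7 yaw 2.8 q [  9.8   8.7  99.4  -7.7  36.8 -77.9]
offset [ 37.2   0.9 -38.6]
rot [ 0.1 -2.4  0.3]
```

View pics/z25.png

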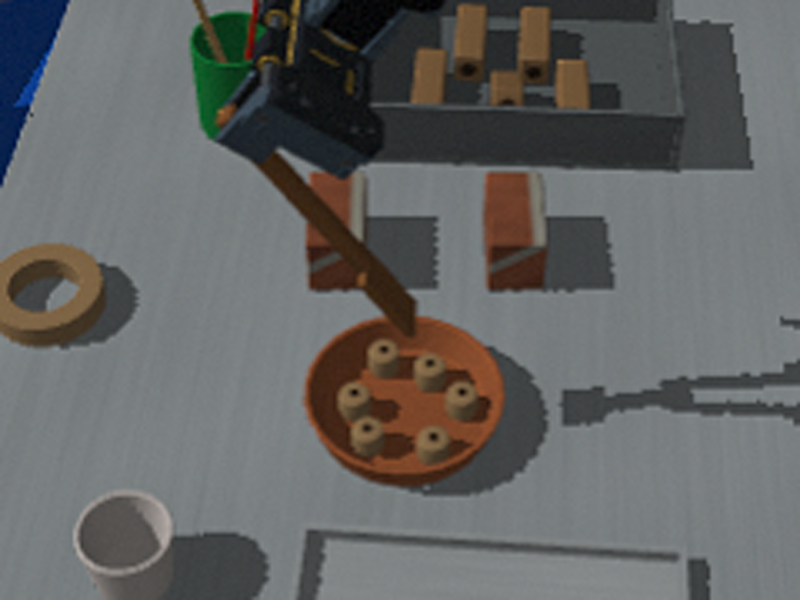

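```bash
python3 -m handwheel '{"gripper":[0.95,0.95,0.95,0.95,0.95],"offset":[[10,0,-10],[20,1,-20],[30,1,-30],[35,1,-37],[35,1,-37]],"rot":[[0,-2,0],[0,-2.4,0],[0,-2.4,0],[0,-2.4,0],[0,-2.4,0]]}';python3 -c "
from h import *
t=tip(); totip([543,95,14],60)
im=pic('top','pics/t26.png');s=pic('side','pics/s26.png');print(pt2px('side',t))
cv2.imwrite('pics/z26.png',cv2.resize(s[180:300,200:360],(800,600),interpolation=2))"
```

```text
time_s: 46.65
ee_pos: [656.6, 99.7, 246.7]
ee_rot: [-0.5, 52.1, 1.9]
force: [0.7, -0.0, -1.2]
gripper_width: 15.6
tip [546.9  94.2  60.6] pitch 60.0 yaw 2.9 q [ 10.2   9.7 107.3 -11.8  25.8 -73.3]
offset [ 34.    0.6 -31.8]
rot [ 0.  -0.1  0.4]
[[273.38053487 230.15811665]]
```

View pics/z26.png

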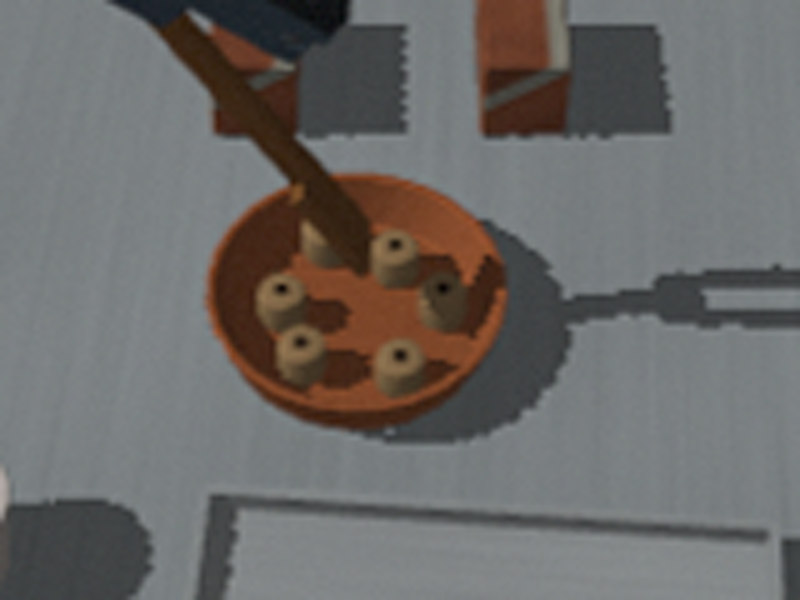

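```bash
python3 -c "
from h import *
totip([543,95,40],54);totip([543,95,14],54)"; python3 -m handwheel '{"gripper":[0.95,0.95,0.95],"offset":[[4,0,-6],[8,0,-12],[8,0,-12]],"rot":[[0,0,0],[0,0,0],[0,0,0]]}'; python3 -c "
from h import *
tip();totip([543,95,40],54);totip([543,95,14],54)"
```

```text
offset [ 36.5   0.2 -11.9]
rot [0.  6.2 0.3]
offset [ 57.    0.3 -28. ]
rot [0.  6.2 0.3]
time_s: 47.0
ee_pos: [650.7, 99.4, 234.0]
ee_rot: [-0.5, 52.0, 1.9]
force: [-0.8, 0.0, -1.1]
gripper_width: 15.5
tip [541.5  94.   47.6] pitch 60.1 yaw 2.9 q [ 10.3   9.9 109.3 -12.9  23.7 -72. ]
offset [28.5  0.4  3.8]
rot [0.  6.  0.4]
offset [ 49.    0.6 -12.2]
rot [0.  6.  0.4]
```

```bash
python3 -m handwheel '{"gripper":[0.95,0.95,0.95,0.95,0.95],"offset":[[10,0,1],[20,0,2],[28,0,3],[35,0,-2],[42,0,-6]],"rot":[[0,3,0],[0,6,0],[0,6,0],[0,6,0],[0,6,0]]}'; python3 -c "
from h import *
tip();totip([543,95,13],54)
im=pic('top','pics/t27.png');s=pic('side','pics/s27.png')
cv2.imwrite('pics/z27.png',cv2.resize(s[180:300,200:360],(800,600),interpolation=2))"
```

```text
time_s: 47.42
ee_pos: [672.6, 100.3, 197.9]
ee_rot: [-0.6, 57.8, 1.9]
force: [-1.2, -0.3, -1.8]
gripper_width: 15.4
tip [545.   94.2  23.6] pitch 54.3 yaw 2.7 q [  9.5  15.1 104.9  -8.6  28.4 -76.5]
offset [ 8.6  0.4 -7. ]
rot [0.  0.2 0.3]
```

View pics/z27.png

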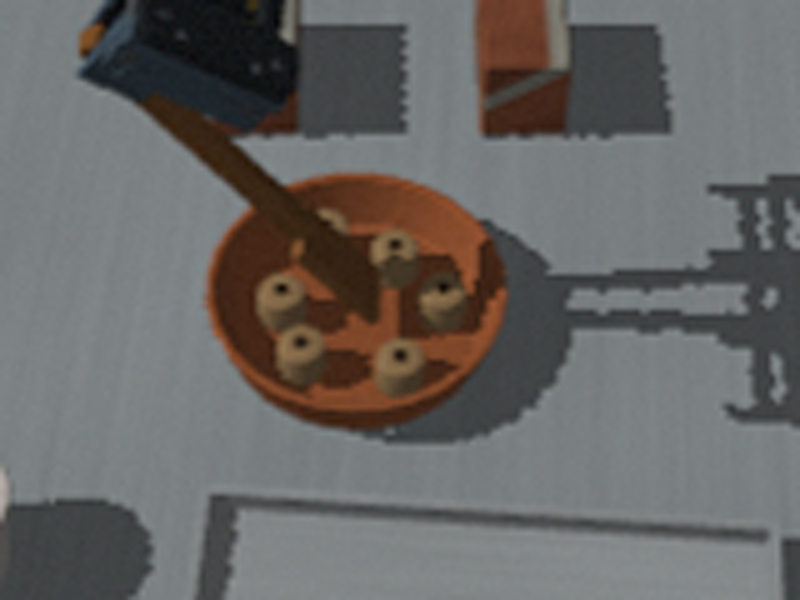

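```bash
python3 -m handwheel '{"gripper":[0.95,0.95,0.95,0.95,0.95],"offset":[[4,0,-3],[8,0,-5],[8,0,-5],[4,0,-11],[0,1,-17]],"rot":[[0,0,0],[0,0,0],[0,0,0],[0,0,0],[0,0,0]]}'; python3 -c "
from h import *
tip()"
python3 -m handwheel '{"gripper":[0.95,0.95,0.95,0.95,0.95],"offset":[[0.5,11,0.8],[1.8,21,2.9],[3.9,29,6.3],[6.6,34,10.5],[9.5,36,15.3]],"rot":[[0,0,0],[0,0,0],[0,0,0],[0,0,0],[0,0,0]]}'; python3 -c "
from h import *
tip()
im=pic('top','pics/t28.png');s=pic('side','pics/s28.png')
cv2.imwrite('pics/z28.png',cv2.resize(s[180:300,200:360],(800,600),interpolation=2))"
```

```text
time_s: 47.93
ee_pos: [658.3, 100.7, 190.3]
ee_rot: [-0.5, 57.8, 1.9]
force: [-0.5, -0.0, -1.3]
gripper_width: 15.6
tip [530.9  94.7  15.8] pitch 54.3 yaw 2.7 q [  9.8  14.3 107.2  -9.4  26.8 -75.3]
time_s: 48.35
ee_pos: [677.1, 137.2, 192.8]
ee_rot: [-1.1, 57.4, 1.7]
force: [2.5, -5.8, 2.0]
gripper_width: 15.5
tip [550.8 129.7  17.6] pitch 54.7 yaw 3.5 q [ 13.6  16.3 104.  -13.5  28.3 -69.1]
```

View pics/z28.png

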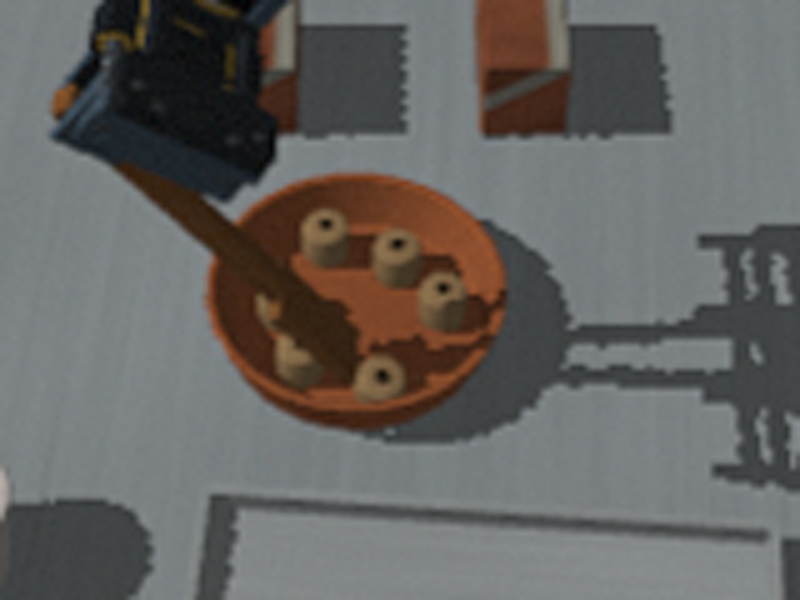

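```bash
python3 -m handwheel '{"gripper":[0.95,0.95,0.95,0.95,0.95],"offset":[[3,-3,4.8],[5.6,-7,9],[7.7,-15,12.4],[9.1,-25,14.5],[9.5,-36,15.3]],"rot":[[0,0,0],[0,0,0],[0,0,0],[0,0,0],[0,0,0]]}';python3 -m handwheel '{"gripper":[0.95,0.95,0.95,0.95,0.95],"offset":[[-0.5,-11,-0.8],[-1.8,-21,-2.9],[-3.9,-29,-6.3],[-6.6,-34,-10.5],[-9.5,-36,-15.3]],"rot":[[0,0,0],[0,0,0],[0,0,0],[0,0,0],[0,0,0]]}'; python3 -c "
from h import *
tip()
im=pic('top','pics/t29.png');s=pic('side','pics/s29.png')
cv2.imwrite('pics/z29.png',cv2.resize(s[180:300,200:360],(800,600),interpolation=2))"
```

```text
time_s: 48.87
ee_pos: [694.9, 101.9, 190.0]
ee_rot: [-0.5, 57.8, 1.9]
force: [0.4, 0.0, -1.2]
gripper_width: 15.8
time_s: 49.28
ee_pos: [679.1, 66.2, 192.0]
ee_rot: [0.2, 57.6, 2.2]
force: [-0.1, 5.8, 3.7]
gripper_width: 15.6
tip [552.1  62.   17.1] pitch 54.5 yaw 1.9 q [  5.5  15.4 105.4  -3.9  26.8 -83.6]
```

View pics/z29.png

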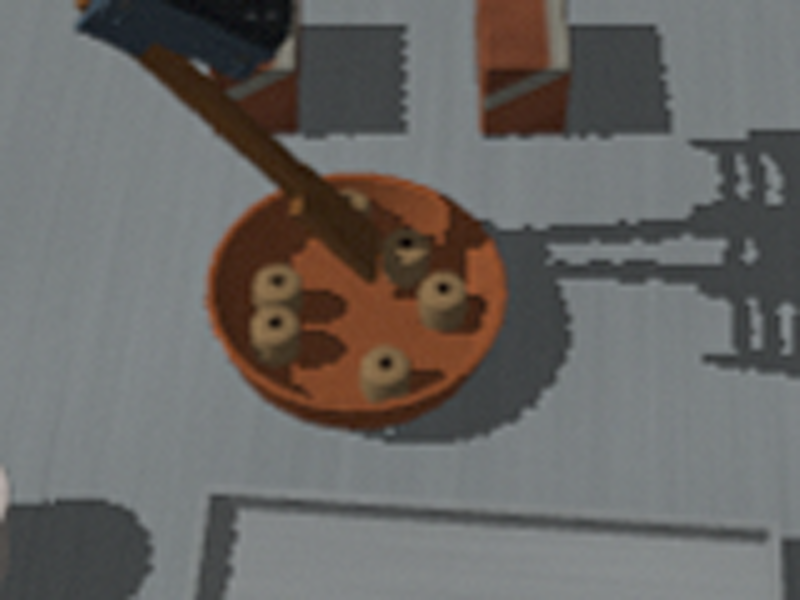

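```bash
python3 -m handwheel '{"gripper":[0.95,0.95,0.95,0.95,0.95],"offset":[[-3,2,-4.8],[-5.6,7,-9],[-8,15,-13],[-10,25,-16],[-11,36,-18]],"rot":[[0,0,0],[0,0,0],[0,0,0],[0,0,0],[0,0,0]]}';python3 -m handwheel '{"gripper":[0.95,0.95,0.95,0.95,0.95],"offset":[[0.5,11,0.8],[1.8,21,2.9],[3.9,29,6.3],[6.6,34,10.5],[9.5,37,15.3]],"rot":[[0,0,0],[0,0,0],[0,0,0],[0,0,0],[0,0,0]]}';python3 -m handwheel '{"gripper":[0.95,0.95,0.95,0.95,0.95],"offset":[[3,-2,4.8],[5.6,-7,9],[8,-15,13],[10,-25,16],[11,-37,18]],"rot":[[0,0,0],[0,0,0],[0,0,0],[0,0,0],[0,0,0]]}';python3 -m handwheel '{"gripper":[0.95,0.95,0.95,0.95,0.95],"offset":[[-0.5,-11,-0.8],[-1.8,-21,-2.9],[-3.9,-29,-6.3],[-6.6,-34,-10.5],[-9.5,-37,-15.3]],"rot":[[0,0,0],[0,0,0],[0,0,0],[0,0,0],[0,0,0]]}'; python3 -c "
from h import *
tip()
im=pic('top','pics/t30.png');s=pic('side','pics/s30.png')
cv2.imwrite('pics/z30.png',cv2.resize(s[180:300,200:360],(800,600),interpolation=2))"
```

```text
time_s: 49.8
ee_pos: [654.7, 100.3, 189.3]
ee_rot: [-0.7, 57.9, 1.8]
force: [0.0, 0.5, -1.7]
gripper_width: 15.5
time_s: 50.22
ee_pos: [671.8, 136.4, 189.6]
ee_rot: [-1.7, 57.9, 1.3]
force: [-0.4, -8.0, 3.2]
gripper_width: 15.4
time_s: 50.63
ee_pos: [694.9, 102.1, 189.7]
ee_rot: [-0.6, 57.8, 1.9]
force: [0.1, -0.4, -0.8]
gripper_width: 15.5
time_s: 51.05
ee_pos: [679.6, 66.0, 191.9]
ee_rot: [0.4, 57.5, 2.3]
force: [1.4, 8.5, 3.5]
gripper_width: 16.3
tip [552.7  62.2  16.9] pitch 54.6 yaw 1.7 q [  5.4  15.5 105.4  -3.7  26.8 -83.7]
```

View pics/z30.png

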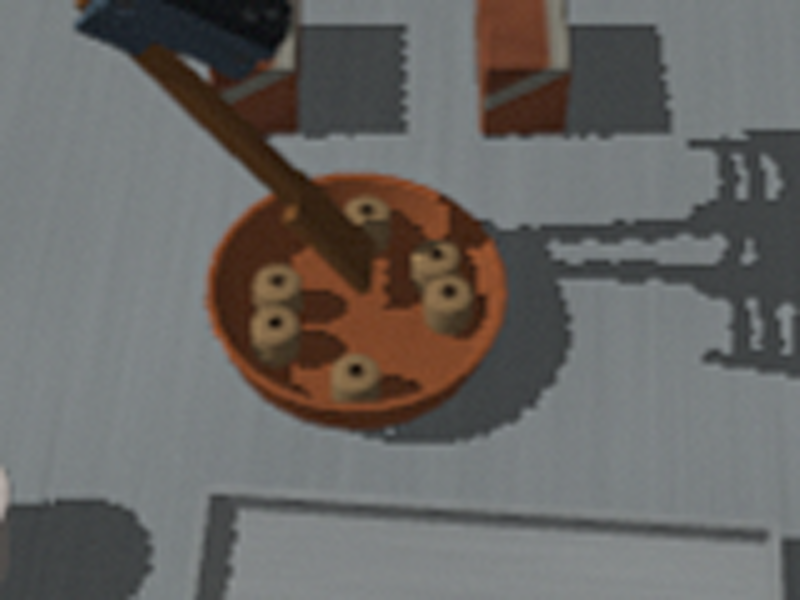

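```bash
python3 -m handwheel '{"gripper":[0.95,0.95,0.95,0.95,0.95],"offset":[[-6.4,3,-10.2],[-12.7,9,-20.4],[-18,16,-29],[-19,26,-30.6],[-19,36,-30.6]],"rot":[[0,0,0],[0,0,0],[0,0,0],[0,0,0],[0,0,0]]}';python3 -c "
from h import *
tip()
im=pic('top','pics/t31.png');s=pic('side','pics/s31.png')
cv2.imwrite('pics/z31.png',cv2.resize(s[180:300,200:360],(800,600),interpolation=2))"
```

```text
time_s: 51.57
ee_pos: [641.6, 99.4, 191.6]
ee_rot: [-0.6, 57.5, 1.9]
force: [1.6, 0.2, 0.3]
gripper_width: 15.5
tip [514.9  93.1  16.6] pitch 54.6 yaw 2.8 q [ 10.   12.8 109.3 -10.   26.1 -74.7]
```

View pics/z31.png

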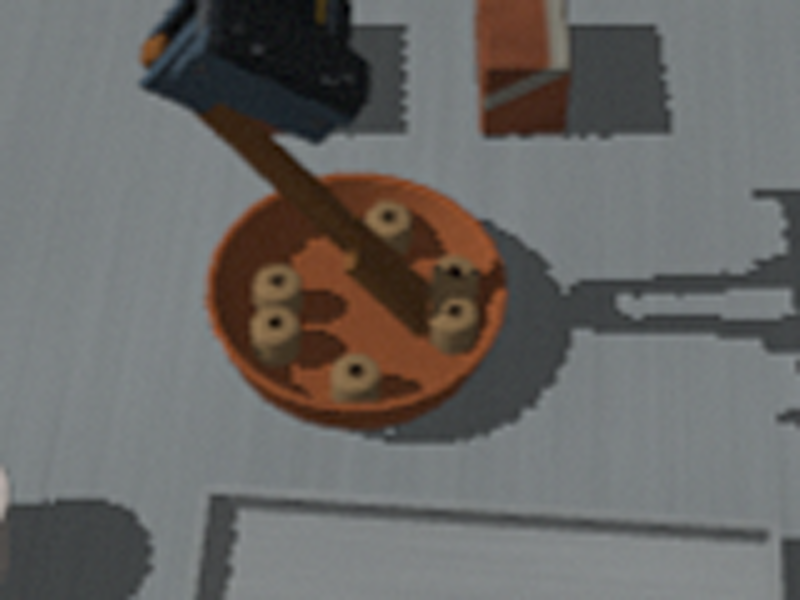

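Beads shift and remain in the bowl. Continuing the wider loop.

```bash
python3 -m handwheel '{"gripper":[0.95,0.95,0.95,0.95,0.95],"offset":[[0,10,0],[0.5,19,0.9],[5.3,27,8.5],[12.2,33,19.5],[19,36,30.6]],"rot":[[0,0,0],[0,0,0],[0,0,0],[0,0,0],[0,0,0]]}';python3 -m handwheel '{"gripper":[0.95,0.95,0.95,0.95,0.95],"offset":[[6.4,-3,10.2],[10.6,-11,17],[12.7,-20,20.4],[13.2,-28,21.2],[13.2,-36,21.2]],"rot":[[0,0,0],[0,0,0],[0,0,0],[0,0,0],[0,0,0]]}';python3 -m handwheel '{"gripper":[0.95,0.95,0.95,0.95,0.95],"offset":[[0,-8,0],[-0.5,-16,-0.9],[-2.6,-25,-4.2],[-6.9,-33,-11],[-13.2,-36,-21.2]],"rot":[[0,0,0],[0,0,0],[0,0,0],[0,0,0],[0,0,0]]}';python3 -c "
from h import *
tip()
im=pic('top','pics/t32.png');s=pic('side','pics/s32.png')
cv2.imwrite('pics/z32.png',cv2.resize(s[180:300,200:360],(800,600),interpolation=2))"
```

```text
time_s: 52.08
ee_pos: [674.8, 136.3, 188.8]
ee_rot: [-0.8, 58.0, 1.7]
force: [-0.7, -1.0, -0.7]
gripper_width: 15.6
time_s: 52.5
ee_pos: [701.9, 100.6, 189.2]
ee_rot: [-0.5, 57.9, 1.9]
force: [-1.7, 1.2, 0.6]
gripper_width: 15.5
time_s: 52.92
ee_pos: [678.9, 63.0, 189.8]
ee_rot: [-0.5, 57.8, 1.8]
force: [0.6, 0.5, 0.9]
gripper_width: 15.6
tip [551.3  57.1  15.5] pitch 54.3 yaw 2.6 q [  5.2  15.6 105.4  -4.   26.9 -84. ]
```

View pics/z32.png

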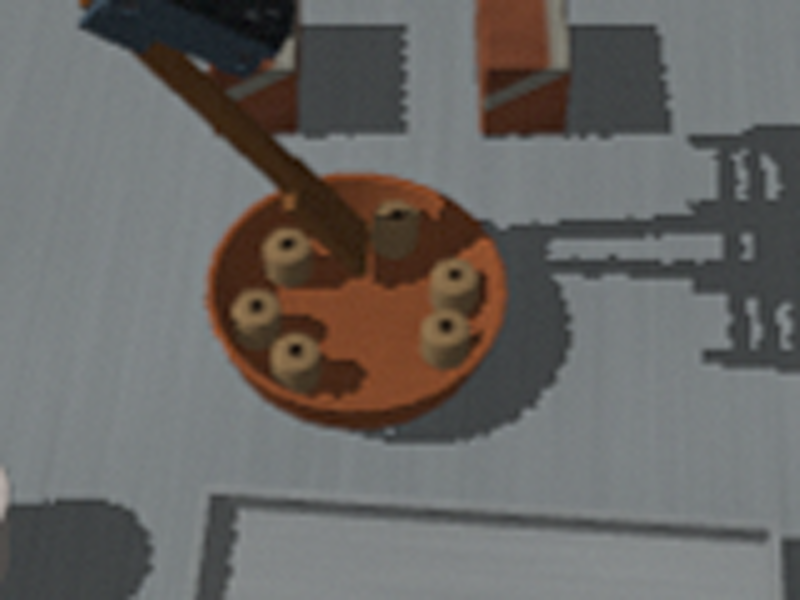

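```bash
python3 -m handwheel '{"gripper":[0.95,0.95,0.95,0.95,0.95],"offset":[[-6.4,3,-10.2],[-12.7,9,-20.4],[-18,16,-29],[-19,26,-30.6],[-19,36,-30.6]],"rot":[[0,0,0],[0,0,0],[0,0,0],[0,0,0],[0,0,0]]}';python3 -m handwheel '{"gripper":[0.95,0.95,0.95,0.95,0.95],"offset":[[0,10,0],[0.5,19,0.9],[5.3,27,8.5],[12.2,33,19.5],[19,36,30.6]],"rot":[[0,0,0],[0,0,0],[0,0,0],[0,0,0],[0,0,0]]}';python3 -m handwheel '{"gripper":[0.95,0.95,0.95,0.95,0.95],"offset":[[6.4,-3,10.2],[10.6,-11,17],[12.7,-20,20.4],[13.2,-28,21.2],[13.2,-36,21.2]],"rot":[[0,0,0],[0,0,0],[0,0,0],[0,0,0],[0,0,0]]}';python3 -m handwheel '{"gripper":[0.95,0.95,0.95,0.95,0.95],"offset":[[0,-8,0],[-0.5,-16,-0.9],[-2.6,-25,-4.2],[-6.9,-33,-11],[-13.2,-36,-21.2]],"rot":[[0,0,0],[0,0,0],[0,0,0],[0,0,0],[0,0,0]]}';python3 -c "
from h import *
tip()
im=pic('top','pics/t33.png');s=pic('side','pics/s33.png')
cv2.imwrite('pics/z33.png',cv2.resize(s[180:300,200:360],(800,600),interpolation=2))"
```

```text
time_s: 53.43
ee_pos: [640.9, 99.3, 190.2]
ee_rot: [-0.5, 57.8, 1.9]
force: [-0.7, 0.1, -1.1]
gripper_width: 15.2
time_s: 53.85
ee_pos: [676.4, 137.4, 189.8]
ee_rot: [-0.6, 57.8, 1.9]
force: [-1.6, -1.6, 2.7]
gripper_width: 15.4
time_s: 54.27
ee_pos: [703.2, 100.9, 190.3]
ee_rot: [-0.5, 57.7, 1.9]
force: [-0.6, -0.0, -0.6]
gripper_width: 15.6
time_s: 54.68
ee_pos: [678.9, 63.8, 189.9]
ee_rot: [-0.3, 57.8, 1.9]
force: [-0.3, 0.7, -0.6]
gripper_width: 15.4
tip [551.2  58.3  15.6] pitch 54.3 yaw 2.5 q [  5.3  15.6 105.4  -4.   26.9 -84. ]
```

View pics/z33.png

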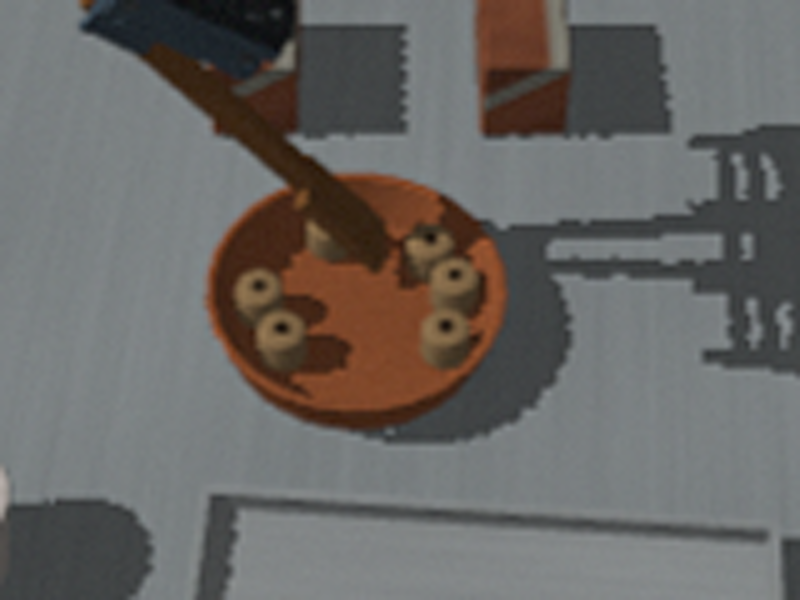

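```bash
python3 -m handwheel '{"gripper":[0.95,0.95,0.95,0.95,0.95],"offset":[[-6.4,3,-10.2],[-12.7,9,-20.4],[-18,16,-29],[-19,26,-30.6],[-19,36,-30.6]],"rot":[[0,0,0],[0,0,0],[0,0,0],[0,0,0],[0,0,0]]}';python3 -m handwheel '{"gripper":[0.95,0.95,0.95,0.95,0.95],"offset":[[0,10,0],[0.5,19,0.9],[5.3,27,8.5],[12.2,33,19.5],[19,36,30.6]],"rot":[[0,0,0],[0,0,0],[0,0,0],[0,0,0],[0,0,0]]}';python3 -m handwheel '{"gripper":[0.95,0.95,0.95,0.95,0.95],"offset":[[6.4,-3,10.2],[10.6,-11,17],[12.7,-20,20.4],[13.2,-28,21.2],[13.2,-36,21.2]],"rot":[[0,0,0],[0,0,0],[0,0,0],[0,0,0],[0,0,0]]}';python3 -m handwheel '{"gripper":[0.95,0.95,0.95,0.95,0.95],"offset":[[0,-8,0],[-0.5,-16,-0.9],[-2.6,-25,-4.2],[-6.9,-33,-11],[-13.2,-36,-21.2]],"rot":[[0,0,0],[0,0,0],[0,0,0],[0,0,0],[0,0,0]]}';python3 -m handwheel '{"gripper":[0.95,0.95,0.95,0.95,0.95],"offset":[[-4,10,-6],[-6,20,-9],[-8,34,-12],[-8,36,-12],[-8,36,-12]],"rot":[[0,0,0],[0,0,0],[0,0,0],[0,0,0],[0,0,0]]}';python3 -c "
from h import *
tip()
im=pic('top','pics/t34.png');s=pic('side','pics/s34.png')
cv2.imwrite('pics/z34.png',cv2.resize(s[180:300,200:360],(800,600),interpolation=2))"
```

```text
time_s: 55.2
ee_pos: [642.4, 99.3, 191.2]
ee_rot: [-0.5, 57.6, 1.9]
force: [-0.0, -0.4, -1.2]
gripper_width: 15.2
time_s: 55.62
ee_pos: [677.0, 137.6, 190.1]
ee_rot: [-0.5, 57.7, 2.0]
force: [0.4, -0.2, -1.4]
gripper_width: 15.6
time_s: 56.03
ee_pos: [702.2, 100.8, 189.5]
ee_rot: [-0.5, 57.9, 1.9]
force: [-2.9, 1.6, 1.7]
gripper_width: 15.4
time_s: 56.45
ee_pos: [682.0, 65.8, 193.0]
ee_rot: [0.5, 57.3, 2.4]
force: [2.0, 9.2, 5.0]
gripper_width: 16.3
time_s: 56.87
ee_pos: [663.2, 100.3, 190.6]
ee_rot: [-0.6, 57.8, 1.9]
force: [-0.7, 0.6, -0.9]
gripper_width: 15.6
tip [535.7  94.   16.1] pitch 54.3 yaw 2.8 q [  9.7  14.7 106.6  -9.1  27.  -75.9]
```

View pics/z34.png

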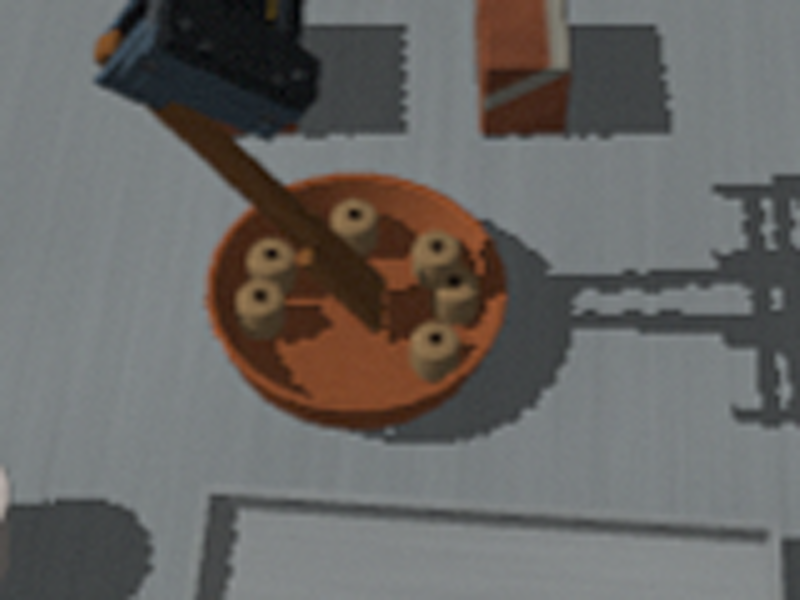

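```bash
python3 -m handwheel '{"gripper":[0.95,0.95,0.95,0.95,0.95],"offset":[[-4,-5,-6],[-8,-5,-12],[-11,0,-17],[-11,10,-17],[-10.5,19,-16]],"rot":[[0,0,0],[0,0,0],[0,0,0],[0,0,0],[0,0,0]]}';python3 -m handwheel '{"gripper":[0.95,0.95,0.95],"offset":[[5,8,7.6],[12,14,19],[19,17,30]],"rot":[[0,0,0],[0,0,0],[0,0,0]]}';python3 -m handwheel '{"gripper":[0.95,0.95,0.95,0.95,0.95],"offset":[[6.4,-3,10.2],[10.6,-11,17],[12.7,-20,20.4],[13.2,-28,21.2],[13.2,-36,21.2]],"rot":[[0,0,0],[0,0,0],[0,0,0],[0,0,0],[0,0,0]]}';python3 -m handwheel '{"gripper":[0.95,0.95,0.95,0.95,0.95],"offset":[[0,-8,0],[-0.5,-16,-0.9],[-2.6,-25,-4.2],[-6.9,-33,-11],[-13.2,-36,-21.2]],"rot":[[0,0,0],[0,0,0],[0,0,0],[0,0,0],[0,0,0]]}';python3 -m handwheel '{"gripper":[0.95,0.95,0.95,0.95,0.95],"offset":[[-4,10,-6],[-6,20,-9],[-8,34,-12],[-8,36,-12],[-8,36,-12]],"rot":[[0,0,0],[0,0,0],[0,0,0],[0,0,0],[0,0,0]]}';python3 -c "
from h import *
tip();totip([540,95,130],54);to([660,-77,250],down(94.5,22))
im=pic('top','pics/t35.png');s=pic('side','pics/s35.png')
cv2.imwrite('pics/z35.png',cv2.resize(s[180:300,200:360],(800,600),interpolation=2))"
```

```text
time_s: 57.38
ee_pos: [643.4, 117.0, 192.9]
ee_rot: [-1.1, 57.5, 1.6]
force: [5.1, -5.3, 3.4]
gripper_width: 15.5
time_s: 57.63
ee_pos: [677.0, 137.3, 191.1]
ee_rot: [-0.5, 57.8, 1.9]
force: [0.5, -0.5, -1.0]
gripper_width: 15.3
time_s: 58.05
ee_pos: [702.9, 101.0, 190.3]
ee_rot: [-0.4, 57.9, 1.9]
force: [-2.2, 0.8, 1.5]
gripper_width: 15.4
time_s: 58.47
ee_pos: [682.9, 65.7, 194.0]
ee_rot: [0.4, 57.3, 2.3]
force: [2.2, 9.0, 4.4]
gripper_width: 16.1
time_s: 58.88
ee_pos: [664.1, 100.4, 191.2]
ee_rot: [-0.6, 57.8, 1.9]
force: [0.1, -0.5, -1.4]
gripper_width: 15.8
tip [536.5  94.1  16.8] pitch 54.3 yaw 2.8 q [  9.7  14.7 106.5  -9.   27.1 -75.9]
offset [-93.2  -0.5  63.6]
rot [0.1 0.2 0.3]
offset [ -55.1 -177.3   21.1]
rot [-2.1 54.2  0.5]
```

View pics/z35.png

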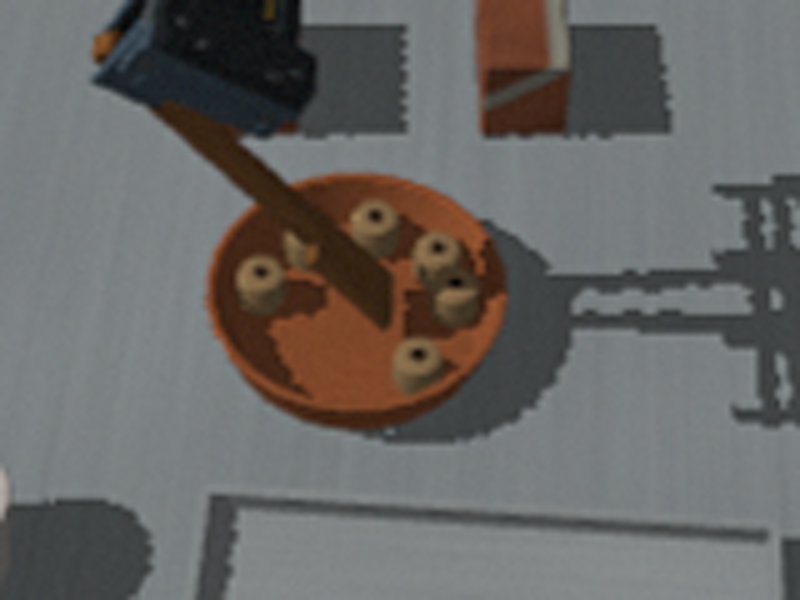

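```bash
python3 -m handwheel '{"gripper":[0.95,0.95,0.95,0.95,0.95],"offset":[[-12,0,8],[-30,0,19],[-55,0,34],[-80,0,50],[-101,0,64]],"rot":[[0,0,0],[0,0,0],[0,0,0],[0,0,0],[0,0,0]]}';python3 -c "
from h import *
tip();totip([460,90,150],0)
s=pic('side','pics/s36.png')
cv2.imwrite('pics/z36.png',cv2.resize(s[120:300,150:390],(800,600),interpolation=2))"
```

```text
time_s: 59.4
ee_pos: [665.0, 99.8, 312.9]
ee_rot: [-0.5, 57.7, 1.9]
force: [1.3, -0.4, -0.6]
gripper_width: 15.7
tip [537.7  93.9 138.3] pitch 54.4 yaw 2.7 q [  9.6   9.4  94.9  -6.   43.8 -79.6]
offset [144.9  -0.  -78.7]
rot [-0.2 54.3  0.3]
```

View pics/z36.png

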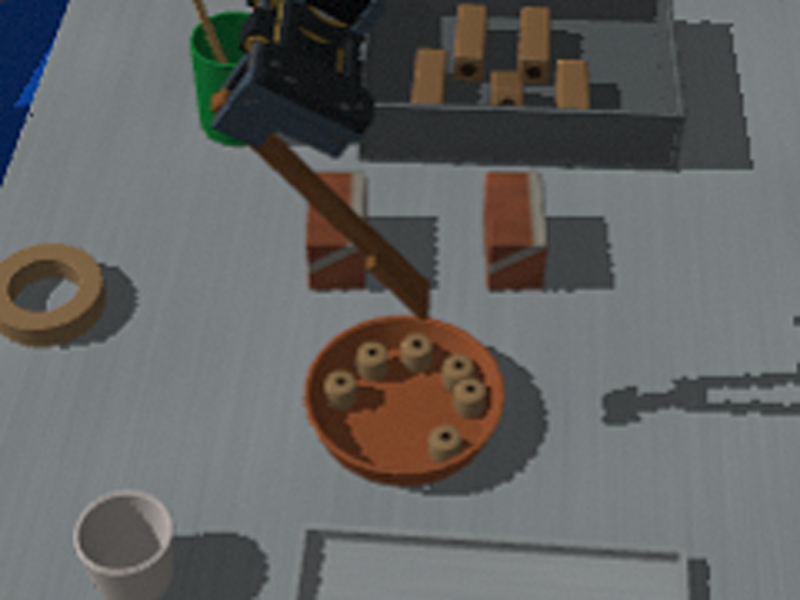

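```bash
python3 -m handwheel '{"gripper":[0.95,0.95,0.95,0.95,0.95],"offset":[[5,-5,-4],[15,-15,-10],[30,-25,-20],[45,-40,-28],[60,-50,-36]],"rot":[[0,6,0],[0,13,0],[0,20,0],[0,27,0],[0,34,0]]}';python3 -c "
from h import *
tip();to([661,-77,180],down(94.5,22))"
```

```text
time_s: 59.87
ee_pos: [668.8, 48.5, 241.7]
ee_rot: [-172.0, 88.1, -169.7]
force: [1.6, -0.5, -0.7]
gripper_width: 15.4
tip [465.5  40.1 168.9] pitch 20.2 yaw 2.4 q [  3.3  27.5  71.2  -0.2  83.2 -89. ]
offset [  62.7 -124.8  -10.8]
rot [-2.2 20.1 -0.2]
```

```bash
python3 -m handwheel '{"gripper":[0.95,0.95,0.95,0.95,0.95],"offset":[[5,-30,-2],[15,-60,-4],[25,-90,-5],[35,-120,-6],[45,-125,-9]],"rot":[[0,6,0],[-1,12,0],[-2.2,18,0],[-2.2,20,0],[-2.2,20,0]]}';python3 -m handwheel '{"gripper":[0.95,0.95],"offset":[[0,0,0],[0,0,0]],"rot":[[0,0,0],[0,0,0]]}';python3 -c "
from h import *
tip();to([660,-77,110],down(94.5,22))
im=pic('top','pics/t37.png');s=pic('side','pics/s37.png')
cv2.imwrite('pics/z37.png',cv2.resize(s[100:280,150:390],(800,600),interpolation=2))"
```

```text
time_s: 60.28
ee_pos: [664.6, -81.3, 192.1]
ee_rot: [179.8, 68.0, -175.9]
force: [-0.5, -0.3, -1.7]
gripper_width: 15.6
time_s: 60.45
ee_pos: [662.9, -75.8, 195.9]
ee_rot: [179.4, 68.2, -176.2]
force: [0.5, 0.3, -0.4]
gripper_width: 15.8
tip [447.4 -92.4 196.9] pitch 0.2 yaw 4.4 q [  -5.7   40.1   58.2   -3.6  103.2 -100.3]
offset [80.8 -1.3 29.2]
rot [-0.   0.2 -0.3]
```

View pics/z37.png

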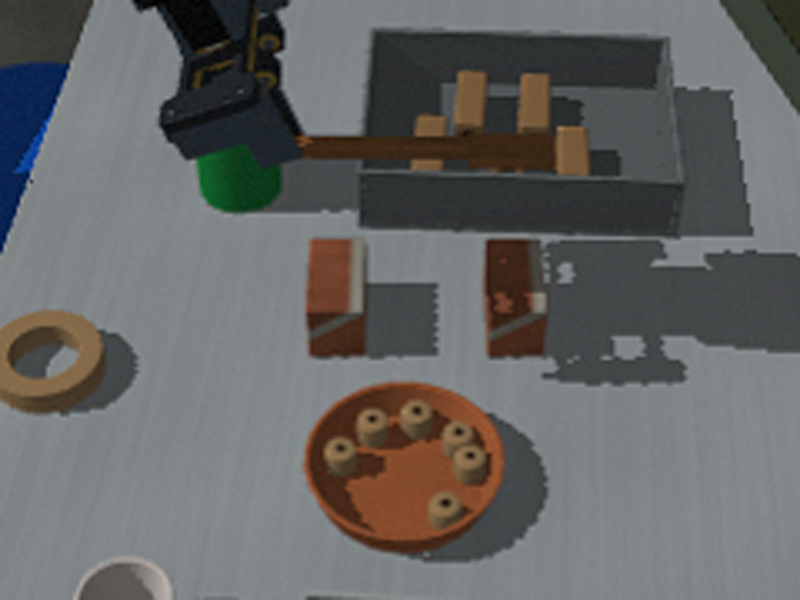

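```bash
python3 -m handwheel '{"gripper":[0.95,0.95,0.95,0.95,0.95],"offset":[[20,-1,7],[40,-1,14],[60,-1,22],[78,-1,28],[78,-1,28]],"rot":[[0,0,0],[0,0,0],[0,0,0],[0,0,0],[0,0,0]]}';python3 -m handwheel '{"gripper":[0.95,0.95],"offset":[[0,0,0],[0,0,0]],"rot":[[0,0,0],[0,0,0]]}';python3 -c "
from h import *
t=tip();to([660,-77,66],down(94.5,22));print(pt2px('side',t))
im=pic('top','pics/t38.png');s=pic('side','pics/s38.png')
cv2.imwrite('pics/z38.png',cv2.resize(s[120:240,200:360],(800,600),interpolation=2))"
```

```text
time_s: 60.97
ee_pos: [658.4, -74.6, 111.9]
ee_rot: [179.4, 68.0, -176.0]
force: [0.0, -0.3, -1.7]
gripper_width: 15.6
time_s: 61.13
ee_pos: [661.0, -75.5, 116.4]
ee_rot: [179.6, 68.4, -175.8]
force: [0.4, 0.2, -0.8]
gripper_width: 15.5
tip [445.6 -92.6 116.4] pitch 0.5 yaw 4.5 q [ -5.7  42.1  65.5  -3.6  93.6 -99.8]
offset [47.3 -1.5 17.5]
rot [ 0.1  0.4 -0.1]
[[314.85251893 167.57036635]]
```

View pics/z38.png

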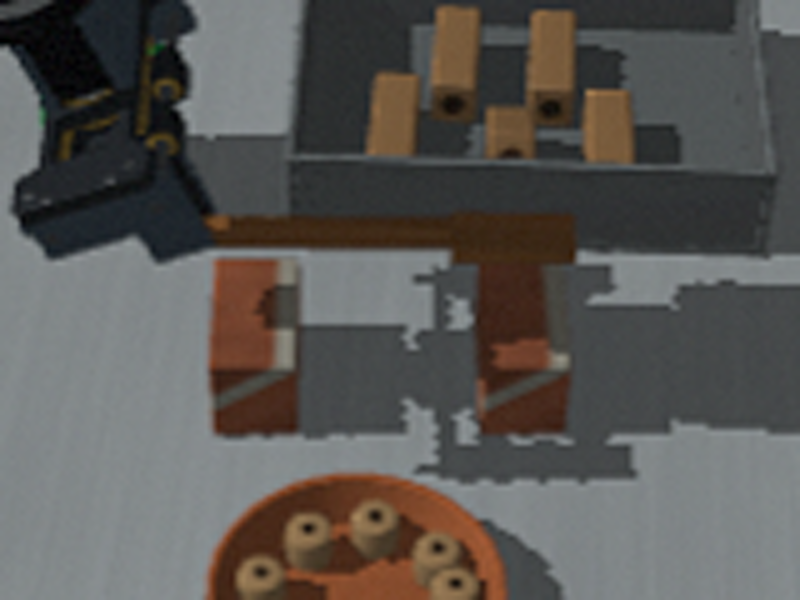

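```bash
python3 -m handwheel '{"gripper":[0.95,0.95,0.95,0.95,0.95],"offset":[[10,-1,4],[20,-1.5,8],[30,-1.5,12],[40,-1.5,15],[42,-1.5,16]],"rot":[[0,0.3,0],[0,0.4,0],[0,0.4,0],[0,0.4,0],[0,0.4,0]]}';python3 -m handwheel '{"gripper":[0.95,0.95],"offset":[[0,0,0],[0,0,0]],"rot":[[0,0,0],[0,0,0]]}';python3 -c "
from h import *
t=tip();to([660,-77,63],down(94.5,22))"
```

```text
time_s: 61.65
ee_pos: [657.8, -77.4, 66.2]
ee_rot: [179.4, 67.5, -176.1]
force: [-0.9, -0.3, -0.1]
gripper_width: 15.4
time_s: 61.82
ee_pos: [659.4, -77.6, 68.9]
ee_rot: [179.5, 67.8, -175.9]
force: [0.8, -0.1, -1.7]
gripper_width: 15.7
tip [443.9 -94.5  71.3] pitch -0.1 yaw 4.5 q [ -5.8  44.4  68.3  -3.7  89.3 -99.6]
offset [5.3 0.5 2.8]
rot [ 0.  -0.2 -0.2]
```

```bash
python3 -m handwheel '{"gripper":[0.95,0.95,0.95,0.95,0.95],"offset":[[2,0,1],[3,0,1.2],[4,0,1.6],[5,0,2],[5,0,2]],"rot":[[0,0,0],[0,0,0],[0,0,0],[0,0,0],[0,0,0]]}';python3 -m handwheel '{"gripper":[0.95,0.95],"offset":[[1,0,0.4],[1,0,0.4]],"rot":[[0,0,0],[0,0,0]]}';python3 -c "
from h import *
t=tip()
im=pic('top','pics/t39.png');s=pic('side','pics/s39.png')
cv2.imwrite('pics/z39.png',cv2.resize(s[120:240,200:360],(800,600),interpolation=2))"
```

```text
time_s: 62.23
ee_pos: [659.4, -77.5, 63.8]
ee_rot: [179.6, 67.8, -175.9]
force: [0.7, -0.7, -1.2]
gripper_width: 15.4
time_s: 62.4
ee_pos: [659.3, -77.5, 62.7]
ee_rot: [179.6, 67.8, -175.9]
force: [-0.0, -0.1, -0.6]
gripper_width: 15.7
tip [443.9 -94.4  65. ] pitch -0.1 yaw 4.5 q [ -5.8  44.6  68.7  -3.7  88.6 -99.5]
```

View pics/z39.png

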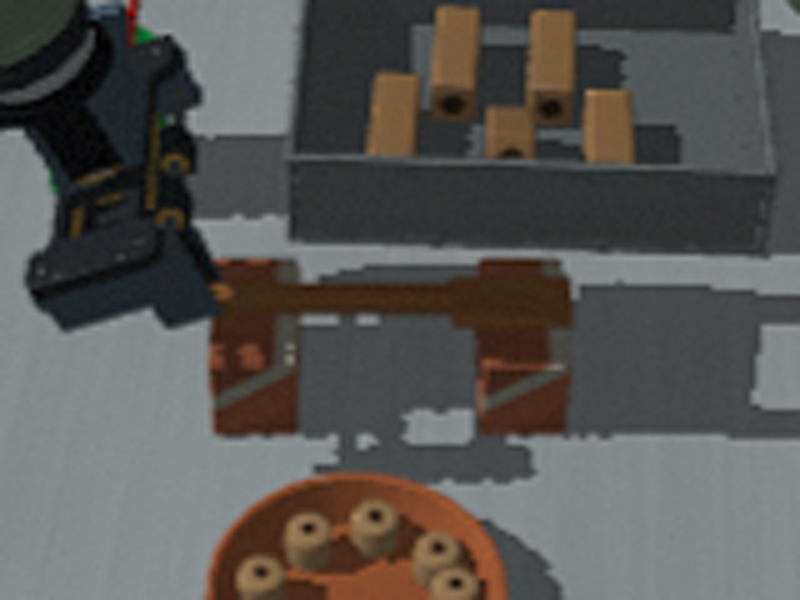

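```bash
python3 -m handwheel '{"gripper":[0.95,0.95,0.95],"offset":[[0.5,0,0.2],[1,0,0.4],[1,0,0.4]],"rot":[[0,0,0],[0,0,0],[0,0,0]]}';python3 -m handwheel '{"gripper":[0.9,0.8,0.7,0.55,0.55],"offset":[[0,0,0],[0,0,0],[0,0,0],[0,0,0],[0,0,0]],"rot":[[0,0,0],[0,0,0],[0,0,0],[0,0,0],[0,0,0]]}';python3 -m handwheel '{"gripper":[0.55,0.55,0.55,0.55,0.55],"offset":[[0,0,0],[-15,0,0],[-40,0,0],[-70,0,0],[-100,0,0]],"rot":[[0,0,0],[0,0,0],[0,0,0],[0,0,0],[0,0,0]]}';python3 -c "
from h import *
im=pic('top','pics/t40.png');s=pic('side','pics/s40.png')
to([560,-130,230],down(0))
cv2.imwrite('pics/z40.png',cv2.resize(s[100:280,150:390],(800,600),interpolation=2))"
```

```text
time_s: 62.75
ee_pos: [659.5, -77.5, 62.2]
ee_rot: [179.6, 67.8, -175.9]
force: [0.7, -0.4, 2.4]
gripper_width: 15.1
time_s: 63.17
ee_pos: [659.2, -77.5, 61.5]
ee_rot: [179.6, 67.8, -175.9]
force: [0.2, -0.2, -0.6]
gripper_width: 35.2
time_s: 63.58
ee_pos: [696.9, -74.8, 155.0]
ee_rot: [179.5, 67.7, -176.0]
force: [0.1, -0.8, -0.1]
gripper_width: 41.1
offset [ -12.9  -43.8 -160.1]
rot [ 93.3 -16.5  17.7]
```

View pics/z40.png

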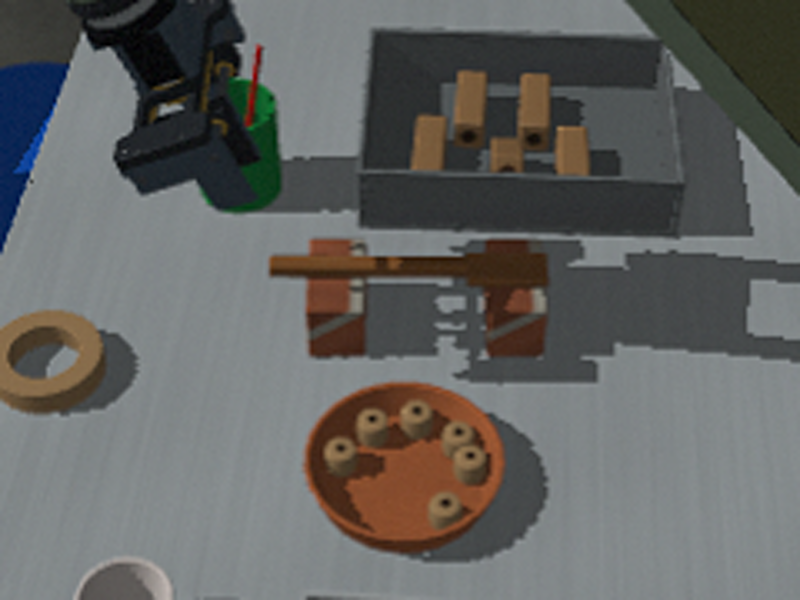

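```bash
python3 -m handwheel '{"gripper":[0.55,0.55,0.55,0.55,0.55],"offset":[[-30,0,0],[-60,0,-10],[-80,0,-40],[-80,5,-75],[-80,5,-110]],"rot":[[0,0,0],[0,-4,0],[0,-10,0],[0,-16,0],[0,-22,0]]}';python3 -m handwheel '{"gripper":[0.55,0.55,0.55,0.55,0.55],"offset":[[0,10,-30],[0,20,-60],[0,30,-90],[0,40,-120],[0,50,-150]],"rot":[[7,0,0],[14,0,0],[21,0,0],[28,0,0],[35,0,0]]}';python3 -c "
from h import *
im=pic('top','pics/t41.png');s=pic('side','pics/s41.png')
to([420,100,230],down(0))
cv2.imwrite('pics/z41.png',np.hstack([cv2.resize(s[95:175,250:365],(450,380),interpolation=2),cv2.resize(im[165:330,365:505],(320,380),interpolation=2)]))"
```

```text
time_s: 64.1
ee_pos: [625.0, -75.2, 270.1]
ee_rot: [43.1, 89.8, 47.6]
force: [0.8, -0.4, 1.8]
gripper_width: 41.5
time_s: 64.52
ee_pos: [469.2, -37.4, 269.7]
ee_rot: [179.6, 89.7, 148.7]
force: [0.5, 0.1, 0.1]
gripper_width: 40.9
offset [  41.    94.  -109.4]
rot [59.4 -0.4  0.3]
```

View pics/z41.png

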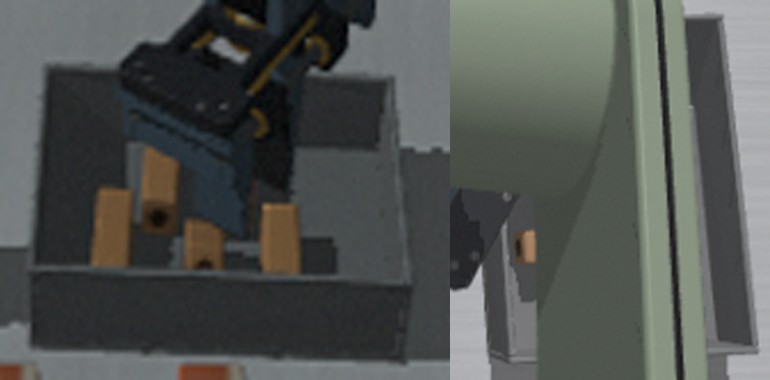

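View pics/t41.png

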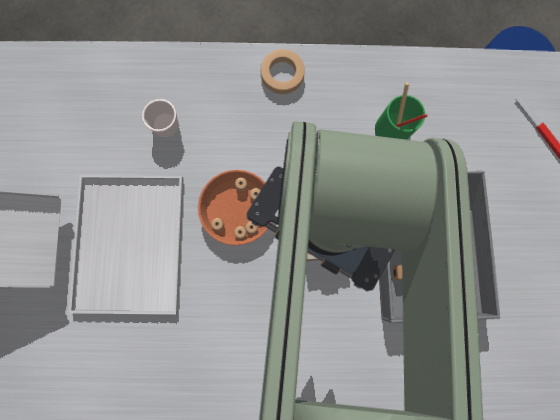

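Move the arm out to the left, back over free bench, for a clear view.

```bash
python3 -m handwheel '{"gripper":[0.55,0.55,0.55,0.55,0.55],"offset":[[0,35,-15],[0,70,-30],[0,105,-45],[0,140,-60],[0,170,-80]],"rot":[[0,0,0],[0,0,0],[0,0,0],[0,0,0],[0,0,0]]}';python3 -m handwheel '{"gripper":[0.55,0.55,0.55,0.55,0.55],"offset":[[0,40,0],[0,80,0],[0,120,0],[0,160,0],[0,190,0]],"rot":[[0,0,0],[0,0,0],[0,0,0],[0,0,0],[0,0,0]]}';python3 -c "
from h import *
im=pic('top','pics/t42.png');s=pic('side','pics/s42.png');print(state()['ee_pos'])
cv2.imwrite('pics/z42.png',np.hstack([cv2.resize(s[95:175,250:365],(450,380),interpolation=2),cv2.resize(im[165:330,365:505],(320,380),interpolation=2)]))"
```

```text
time_s: 65.03
ee_pos: [490.3, 151.3, 270.2]
ee_rot: [167.9, 89.8, 137.4]
force: [0.5, -0.3, -0.3]
gripper_width: 41.4
time_s: 65.45
ee_pos: [587.1, 316.1, 269.5]
ee_rot: [173.2, 89.7, 142.8]
force: [0.5, -0.3, 0.9]
gripper_width: 40.7
[587.48353208 317.06278036 267.90667429]
```

View pics/z42.png

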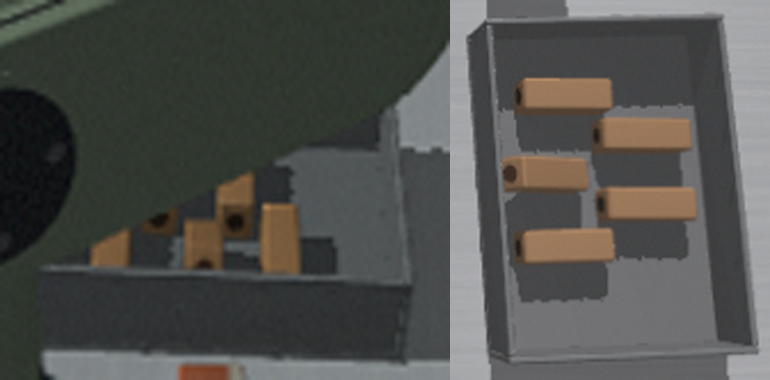

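View pics/t42.png

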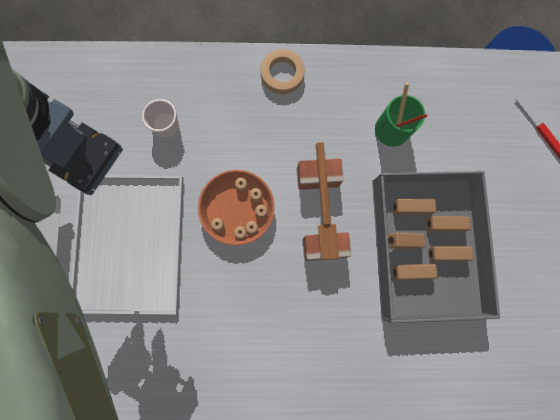

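```bash
python3 -c "
from h import *
to([485,0,230],down(0))"
```

```text
offset [  37.5 -325.5   71.5]
rot [59.7 -0.3  0.2]
```

```bash
python3 -m handwheel '{"gripper":[1,1,1,1,1],"offset":[[0,-40,10],[0,-80,20],[0,-120,30],[0,-160,40],[0,-195,45]],"rot":[[6,0,0],[12,0,0],[18,0,0],[24,0,0],[30,0,0]]}' 20;python3 -c "
from h import *
to([485,-100,200],down(0))"
```

```text
time_s: 65.97
ee_pos: [524.3, 119.2, 270.1]
ee_rot: [-135.2, 89.8, 164.0]
force: [1.0, -0.7, 1.3]
gripper_width: 10.3
offset [  70.  -141.1  172.4]
rot [29.2 -0.1  0.2]
```

```bash
python3 -m handwheel '{"gripper":[1,1,1,1,1],"offset":[[10,-25,32],[20,-50,64],[35,-75,96],[50,-100,128],[60,-120,150]],"rot":[[6,0,0],[12,0,0],[18,0,0],[24,0,0],[29,0,0]]}' 20;python3 -c "
from h import *
to([485,-234,110],down(0))"
```

```text
time_s: 66.38
ee_pos: [493.0, -70.1, 209.2]
ee_rot: [-113.3, 89.7, 156.9]
force: [0.4, -0.4, 0.3]
gripper_width: 0.6
offset [ 98.9  -8.1 164.1]
rot [ 0.2 -0.1  0.2]
```

```bash
python3 -m handwheel '{"gripper":[1,1,1,1,1],"offset":[[0,-2,40],[0,-4,80],[0,-8,120],[10,-8,150],[30,-8,164]],"rot":[[0,0,0],[0,0,0],[0,0,0],[0,0,0],[0,0,0]]}' 20;python3 -m handwheel '{"gripper":[1,1,1,1,1],"offset":[[25,0,0],[50,0,0],[65,0,0],[65,0,0],[65,0,0]],"rot":[[0,0,0],[0,0,0],[0,0,0],[0,0,0],[0,0,0]]}';python3 -c "
from h import *
to([486,-236,85],down(0))
im=pic('top','pics/t43.png');s=pic('side','pics/s43.png')
cv2.imwrite('pics/z43.png',np.hstack([cv2.resize(s[95:175,250:365],(450,380),interpolation=2),cv2.resize(im[165:330,365:505],(320,380),interpolation=2)]))"
```

```text
time_s: 66.8
ee_pos: [488.3, -236.2, 181.4]
ee_rot: [42.2, 89.9, -47.5]
force: [0.6, 0.5, -0.6]
gripper_width: 0.4
time_s: 67.22
ee_pos: [486.8, -231.2, 114.4]
ee_rot: [-123.2, 89.6, 147.3]
force: [0.3, -0.3, 0.7]
gripper_width: 0.4
offset [29.4 -0.7  4.9]
rot [ 0.5 -0.2  0.3]
```

View pics/z43.png

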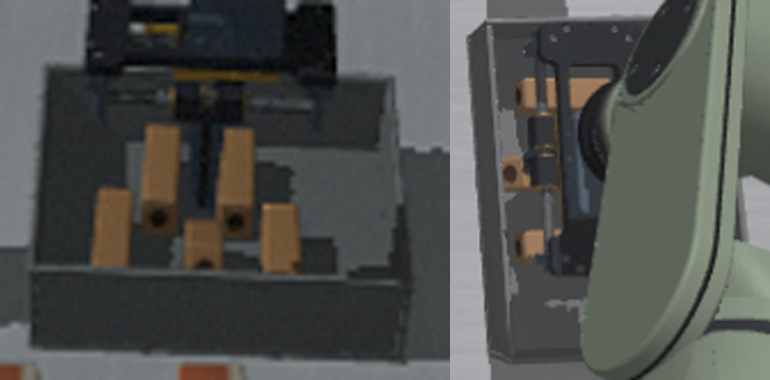

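```bash
python3 -m handwheel '{"gripper":[1,1,1,1],"offset":[[15,0,4],[28,0,4],[36,0,4],[38,0,4]],"rot":[[0,0,0],[0,0,0],[0,0,0],[0,0,0]]}';python3 -m handwheel '{"gripper":[1,1,1],"offset":[[3,0,0],[6,0,0],[8,0,0]],"rot":[[0,0,0],[0,0,0],[0,0,0]]}';python3 -m handwheel '{"gripper":[1,1,1],"offset":[[2,0,0],[4,0,0],[4,0,0]],"rot":[[0,0,0],[0,0,0],[0,0,0]]}';python3 -m handwheel '{"gripper":[1,1,1],"offset":[[2,0,0],[4,0,0],[4,0,0]],"rot":[[0,0,0],[0,0,0],[0,0,0]]}'
```

```text
time_s: 67.65
ee_pos: [487.4, -234.8, 76.8]
ee_rot: [-127.5, 89.7, 143.0]
force: [0.3, 0.3, 0.3]
gripper_width: 0.4
time_s: 67.9
ee_pos: [488.0, -235.1, 69.5]
ee_rot: [-134.8, 89.8, 135.7]
force: [0.2, 0.8, 0.3]
gripper_width: 0.5
time_s: 68.15
ee_pos: [487.4, -234.9, 64.8]
ee_rot: [-127.4, 89.7, 143.1]
force: [-0.7, 0.2, 0.8]
gripper_width: 0.5
time_s: 68.4
ee_pos: [487.3, -234.8, 60.6]
ee_rot: [-126.7, 89.7, 143.8]
force: [0.3, 0.8, -0.7]
gripper_width: 0.6
```

```bash
for i in 1; do python3 -m handwheel '{"gripper":[1,1,1],"offset":[[2,0,0],[4,0,0],[4,0,0]],"rot":[[0,0,0],[0,0,0],[0,0,0]]}';python3 -m handwheel '{"gripper":[1,1,1],"offset":[[2,0,0],[4,0,0],[4,0,0]],"rot":[[0,0,0],[0,0,0],[0,0,0]]}';done; python3 -m handwheel '{"gripper":[1,1,1],"offset":[[1,0,0],[3,0,0],[3,0,0]],"rot":[[0,0,0],[0,0,0],[0,0,0]]}'
```

```text
time_s: 68.65
ee_pos: [487.2, -234.8, 56.6]
ee_rot: [-126.9, 89.7, 143.6]
force: [-1.0, 0.2, -0.4]
gripper_width: 0.5
time_s: 68.9
ee_pos: [487.2, -234.8, 52.6]
ee_rot: [-126.9, 89.7, 143.6]
force: [-0.9, -0.4, 0.6]
gripper_width: 0.3
time_s: 69.15
ee_pos: [487.3, -234.8, 49.7]
ee_rot: [-127.6, 89.7, 142.9]
force: [-0.2, -0.3, -0.1]
gripper_width: 0.4
```

```bash
python3 -m handwheel '{"gripper":[1,1,1],"offset":[[1,0,0],[3,0,0],[3,0,0]],"rot":[[0,0,0],[0,0,0],[0,0,0]]}'; python3 -m handwheel '{"gripper":[1,1,1],"offset":[[1,0,0],[3,0,0],[3,0,0]],"rot":[[0,0,0],[0,0,0],[0,0,0]]}';python3 -c "
from h import *
im=pic('top','pics/t44.png');s=pic('side','pics/s44.png')
cv2.imwrite('pics/z44.png',np.hstack([cv2.resize(s[95:175,250:365],(450,380),interpolation=2),cv2.resize(im[165:330,365:505],(320,380),interpolation=2)]))"
```

```text
time_s: 69.4
ee_pos: [487.3, -234.8, 46.7]
ee_rot: [-127.8, 89.7, 142.7]
force: [-0.6, -0.0, 0.8]
gripper_width: 0.7
time_s: 69.65
ee_pos: [487.2, -234.8, 43.7]
ee_rot: [-127.5, 89.7, 143.0]
force: [-0.1, 0.3, -0.5]
gripper_width: 0.5
```

View pics/z44.png

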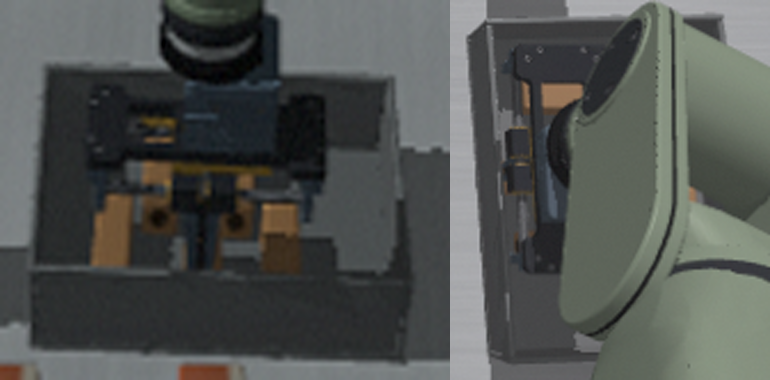

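```bash
python3 -m handwheel '{"gripper":[1,1,1,1,1],"offset":[[-30,0,0],[-70,0,0],[-110,0,0],[-150,0,-20],[-170,0,-60]],"rot":[[0,0,0],[0,0,0],[0,0,0],[0,0,0],[0,0,0]]}'; python3 -m handwheel '{"gripper":[1,1,1,1,1],"offset":[[0,0,-40],[0,0,-80],[0,0,-120],[0,0,-160],[0,0,-200]],"rot":[[0,0,0],[0,0,0],[0,0,0],[0,0,0],[0,0,0]]}';python3 -m handwheel '{"gripper":[1,1,1,1,1],"offset":[[0,0,-40],[0,0,-80],[0,-10,-120],[0,-20,-160],[0,-30,-200]],"rot":[[0,0,0],[0,0,0],[0,0,0],[0,0,0],[0,0,0]]}';python3 -c "
from h import *
im=pic('top','pics/t45.png');s=pic('side','pics/s45.png')
bars(im,roi=(380,170,500,325),z=40)
cv2.imwrite('pics/z45.png',np.hstack([cv2.resize(s[95:175,250:365],(450,380),interpolation=2),cv2.resize(im[165:330,365:505],(320,380),interpolation=2)]))"
```

```text
time_s: 70.17
ee_pos: [489.7, -182.9, 216.2]
ee_rot: [67.5, 89.7, -22.3]
force: [1.7, 0.3, -0.1]
gripper_width: 0.4
time_s: 70.58
ee_pos: [485.4, 21.6, 212.3]
ee_rot: [-136.6, 89.8, 133.9]
force: [1.0, 0.0, 0.1]
gripper_width: 0.6
time_s: 71.0
ee_pos: [453.4, 221.4, 212.8]
ee_rot: [-132.7, 89.8, 137.8]
force: [0.8, -0.8, 0.5]
gripper_width: 0.8
ctr [ 423. -275.] size [28. 87.] long-axis angle 92.1
ctr [ 461. -356.] size [27. 83.] long-axis angle 90.2
ctr [ 485. -257.] size [27. 74.] long-axis angle 90.4
ctr [ 524. -355.] size [25. 83.] long-axis angle 90.4
ctr [ 560. -283.] size [26. 82.] long-axis angle 90.6
```

View pics/z45.png

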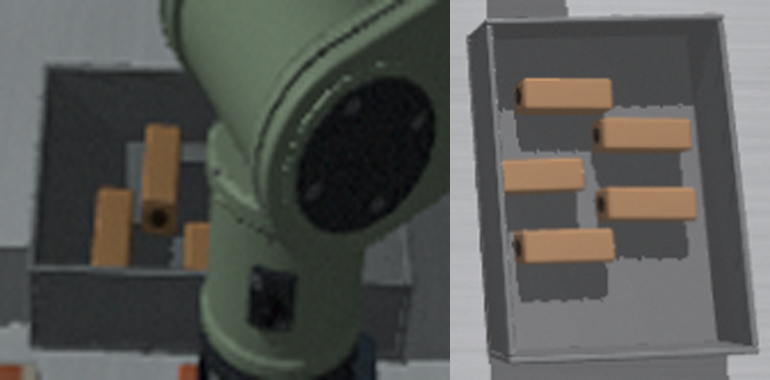

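View pics/t45.png

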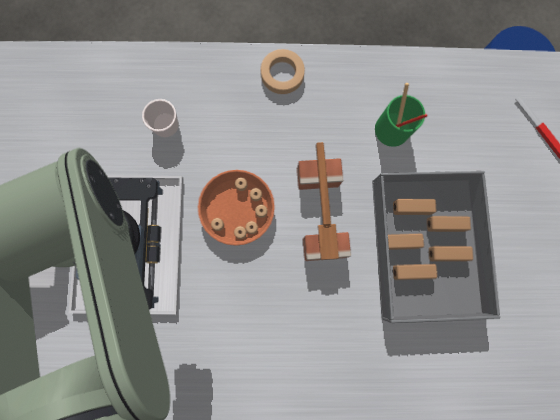

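View pics/s45.png

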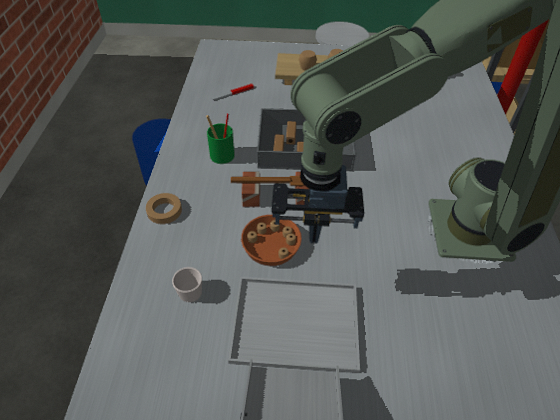

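```bash
python3 -m handwheel '{"gripper":[1,1,1,1,1],"offset":[[0,0,0],[0,0,0],[0,0,0],[0,0,0],[0,0,0]],"rot":[[0,0,0],[0,0,0],[0,0,0],[0,0,0],[0,0,0]]}'; python3 - <<'E'
from h import *
print(px2pt('top',[(321.5,144)],74).round(), px2pt('top',[(328.5,258)],68).round())
print(job_done())
E
```

```text
time_s: 71.52
ee_pos: [454.6, 218.4, 212.7]
ee_rot: [-128.3, 89.8, 142.0]
force: [0.6, 0.2, 0.0]
gripper_width: 0.4
[[679. -80.  74.]] [[447. -92.  68.]]
the job is handed in; nothing more can be done
None
```

The job is finished and handed in at about 71.5 s.

- **Bars:** All five bars are in the tote and the tray is empty. The last top picture shows them all lying flat. One leaned on the tote wall when first released, after a contact of about 62 N at the wrist. I regripped it, set it down and pressed it flat. Another bar was found shifted a few centimetres inside the tote, probably the knock the task warned of, and it stayed in.
- **Stirring:** I first lifted the paddle, set it back on the rim and gripped it again with the tool tilted, because the first grip brought the wrist to its limit. I then made six rounds with the blade in the bowl, with the tip moving about ±35 mm from side to side. All six beads are still in the bowl. By tracking them between pictures, each moved about 15 mm or more.
- **Paddle:** It lies level across both bricks. The last top picture puts its ends at about (679, -80) and (447, -92) mm, so it bridges the gap.
- **Cup and jar:** Both appear in the same places in the first and last pictures. The arm ended clear of everything.

No check was left failing. The last side picture was partly blocked by the arm, so the final bar and paddle checks rest mainly on the top view.

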